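# Change the headband display over from sale to new stock

### The arm

A 7-joint arm with a two-finger parallel gripper is mounted at the origin on the work surface. World frame = base frame: x ahead of the robot, y to its left, z up, the work surface at z = 0. Lengths are in m, angles in rad, forces in N, time in s.
With the tool pointing down it reaches from about 0.425 to 1.025 m from the base axis. Payload 9.4 kg.
Tool frame: the origin (TCP) lies at the very end of the fingers, on their centre line; the grasp point (between the pads) lies 19 mm behind it; z points along the fingers, y is the direction in which the jaws open and shut (so a half turn about z gives the same grasp; the last joint's range is limited). The gripper opens to 85 mm and grips with 20 to 120 N. Pads are 22 mm wide; open, the fingers measure 114 mm over their backs; the gripper's body (76 mm by 85 mm) begins 54 mm behind the grasp point. The pads swing forward as they close: fully open they stand 13 mm farther back than shut.
Start: joints at [-1.229, 0.599, -0.003, 1.599, 0.002, 0.943, -0.08], TCP at [0.295, 0.662, 0.193] pointing down, gripper open.
Joint ranges: [-2.57, 2.57], [-0.35, 1.97], [-1.29, 1.29], [0.11, 2.56], [-1.05, 4.19], [0.11, 1.86], [-2.63, 2.63]. Speed limits (rad/s): [2.22, 2.22, 3.01, 3.01, 3.14, 3.14, 3.14].

### API

Orientations are given as a unit quaternion [x, y, z, w].
In Python, from plant import ctrl gives the robot as it stands.
- The arm moves only by the tool send_rows, never from a script. Its argument "series" is a list of rows, each an object with "offset": the shift along the world's x, y, z in m, a list of three; "turn": the turn, a rotation vector about the world's x, y, z in degrees, a list of three; "jaw": the finger opening in m, from 0 to 0.0854. A call has 1 to 12 rows; each row is the pose to reach, as a shift and turn from the pose measured when the call began; what a row does not reach only later rows make up. A row lasts 1/8 s, in which the tool goes at most 62.5 mm and 10.7 degrees, less where a joint would pass 70% of its speed; a pose out of reach is approached as far as the arm can. A call with a gripper value outside its range is refused whole. The fingers move at their own pace and stop on an object; "grip_force" is the grip in N (left out, the last holds). Time passes only in rows, so rows that repeat a pose let the fingers close. It gives the time, the measured TCP pose, the force and the opening at its end, in the units of the state.
- ctrl.state(): the state, without advancing time (a new reading comes with each control period).
- ctrl.camera(name): name is "scene" or "top" or "wrist"; returns the picture (400x640x3 uint8, blue, green, red); there is no depth.
- ctrl.camera_params(name): a dict with "fovy" (degrees; the focal length in pixels is half the picture's height over the tangent of half this angle, whatever the lens; pixels are square), "cx", "cy" (the principal point, pixels), "position" and "orientation" of the camera in the world; the wrist camera has in their place "mount" (4x4, takes a point from camera to tool coordinates, whose origin is the TCP and whose axes are the flange's). Camera axes: x right, y down, z forward; pixel columns grow to the right and rows downward; lengths in m; the calibration is good to about 2 mm. A picture is of the moment at which its call begins: read the wrist's pose just before it. camera_params takes no time and is no camera call.
- ctrl.close_job(): hands the job in, once; it reports no verdict.
The state is a dict: "t": time; "qpos": joint angles; "joint_vel": joint speeds; "joint_torque": joint torques, N m; "eef_pos": TCP position; "tool_rot": TCP orientation; "wrist_force": force on the tool from outside, world axes, zero at the start; "torque": the same for the moment, N m; "finger_gap": finger opening in m.
Only numpy, scipy, OpenCV 4.12 (cv2) and the standard library are available. Lean on these libraries where they do the work, as an engineer would, in place of code of your own. Each camera call takes 0.05 s, during which the arm holds its last target.

### The job

Change the shop's headband display over from the sale to the new stock. First clear the sale: take the red sign out of the brown holder and stand it in a free slot of the sign rack, and move the charcoal headband from the stand's bar onto a free place on the cardboard stock roll. Then drape every new headband from the roll over the bar, square across it, with a clear gap between neighbours so that each can be taken, and last, slide the blue price sign from the rack fully home in the middle of the holder. Leave the green sign in its rack and the other goods where they are.

Things in the scene. Friction and masses are not known exactly. Their poses are not given: they have to be found in the camera images.
- band1: mustard yellow rigid headband, 60 g (may be absent): arch 136 mm wide outside, 124 inside, 25 broad, 6 thick. Origin: midway between the tips of the legs; the crown's underside is 106 mm above it. Solid knot on the crown to grip: 36 mm along y, 26 along x, from 112 to 140 mm above the origin. x: along its breadth (and the bar it hangs on), y: leg to leg, z: up.
- band2: teal rigid headband, 60 g (may be absent): arch 136 mm wide outside, 124 inside, 25 broad, 6 thick. Origin: midway between the tips of the legs; the crown's underside is 106 mm above it. Solid knot on the crown to grip: 36 mm along y, 26 along x, from 112 to 140 mm above the origin. x: along its breadth (and the bar it hangs on), y: leg to leg, z: up.
- band3: terracotta rigid headband, 60 g (may be absent): arch 136 mm wide outside, 124 inside, 25 broad, 6 thick. Origin: midway between the tips of the legs; the crown's underside is 106 mm above it. Solid knot on the crown to grip: 36 mm along y, 26 along x, from 112 to 140 mm above the origin. x: along its breadth (and the bar it hangs on), y: leg to leg, z: up.
- band4: cream rigid headband, 60 g (may be absent): arch 136 mm wide outside, 124 inside, 25 broad, 6 thick. Origin: midway between the tips of the legs; the crown's underside is 106 mm above it. Solid knot on the crown to grip: 36 mm along y, 26 along x, from 112 to 140 mm above the origin. x: along its breadth (and the bar it hangs on), y: leg to leg, z: up.
- old_band: charcoal black rigid headband, 60 g; last season, on the bar at the start: arch 136 mm wide outside, 124 inside, 25 broad, 6 thick. Origin: midway between the tips of the legs; the crown's underside is 106 mm above it. Solid knot on the crown to grip: 36 mm along y, 26 along x, from 112 to 140 mm above the origin. x: along its breadth (and the bar it hangs on), y: leg to leg, z: up.
- stand: fixed wooden T-bar stand: base 200 x 110 x 18 mm, post 30 mm square in the middle, round bar of 24 mm diameter along x, 304 mm between the centres of its 36 mm end balls. Bar's top 150 mm above the table. Origin: on the table under the bar's middle; z up. Starts with the charcoal headband on it.
- bar_mid (a point): middle of the stand's bar, on its top line; x along the bar, z up. The crown's underside of a hung headband rests on this line, its origin 106 mm below; there is room up to 130 mm either side of this point.
- roll: fixed cardboard stock roll, 100 mm diameter, 300 mm long along its x, on two chocks; the top is 112 mm above the table. The new headbands straddle it, crown on top, at least 40 mm apart; there is a free place at one end at least (its x = 110 mm). Origin: on the table under its middle, 6 mm below the origin of a headband on it.
- holder: mid-brown weighted wooden sign holder, a loose block of 0.3 kg standing on the table, 44 (x) x 110 (y) x 34 mm high, with one open-ended slot along its y through the middle, 10.5 mm wide, mouth bevelled 4 mm, slot floor 8 mm above the table. Origin: centre of the underside. It starts holding the red sign.
- rack: fixed pale wooden sign rack, 144 (x) x 110 (y) x 34 mm high, three open-ended slots along its y at x = -50, 0 and +50 mm, each 12 mm wide, mouth bevelled 4 mm, slot floor 8 mm above the table. Origin: centre of the underside. The middle slot starts empty; blue and green stand in the outer two, either way round.
- red_sign: red painted wooden plaque, the sale sign, in the holder at the start; 8 mm thick (x), 90 mm wide (y), 75 mm high (z), about 60 g, both faces alike. Origin: middle of its lower edge; fully home in a slot it is 8 mm above the table, the sign's top at 83 mm.
- blue_sign: blue painted wooden plaque, the new price sign, in the rack at the start; 8 mm thick (x), 90 mm wide (y), 75 mm high (z), about 60 g, both faces alike. Origin: middle of its lower edge; fully home in a slot it is 8 mm above the table, the sign's top at 83 mm.
- green_sign: green painted wooden plaque, another sign, in the rack; it stays there; 8 mm thick (x), 90 mm wide (y), 75 mm high (z), about 60 g, both faces alike. Origin: middle of its lower edge; fully home in a slot it is 8 mm above the table, the sign's top at 83 mm.
- dish: pale blue ceramic bowl, 110 mm wide, 35 mm high, bystander; origin centre of underside
- candle: white candle jar with a wooden lid, 72 mm diameter, 85 mm high, bystander; origin centre of underside
- lotion: white bottle with a black cap, 48 mm diameter, 130 mm high, bystander; origin centre of underside

How it is judged:
By the outcome, as a careful person would: the job done as asked, in the order asked, and still so for the second after the job is handed in, with the robot touching nothing.
Of band1, band2, band3, band4 only 2 to 4 are there at a start; the rules pass over those that are not, and their reading is None.
At some moment in a run one of holder may be knocked a few centimetres aside while the robot is not near it.
It also fails if it takes over 210 s, if anything falls off the work surface, if the arm or the gripper's body presses on something with over 40 N, if the wrist force passes 120 N, or if a joint passes its speed limit or range.

## Working session

There is one attempt and no reset: what is moved stays moved. The work goes in short steps, Python scripts to look and compute and a tool call to move; the robot and the scene stay as the last step left them, time stands still between calls to the robot, and variables do not carry over. Pictures are saved under pics/ and viewed, and the job is handed in when it is done.

Besides the shell and the picture viewer there is one more tool, called after ">>>" as name(argument=value, ...) on one line, values as JSON. send_rows: Moves the arm, as the interface text tells. Its arguments: {"type":"object","properties":{"series":{"type":"array"},"grip_force":{"type":"number"}},"required":["series"]}

```bash
ls; mkdir -p pics
python3 - <<'E'
from plant import ctrl
import cv2,json
s=ctrl.state();print(s)
for n in("scene","top","wrist"):
    print(n,ctrl.camera_params(n))
    cv2.imwrite(f"pics/{n}0.png",ctrl.camera(n))
E
```

```text
pics
{'t': 0.0, 'qpos': array([-1.22870187,  0.60013731, -0.00256012,  1.60015113,  0.00182447,
        0.9429317 , -0.07978174]), 'joint_vel': array([-0.00084095, -0.00087544,  0.00048656,  0.00096206,  0.0007174 ,
       -0.00100352,  0.00054266]), 'joint_torque': array([ 4.58909853e-04, -7.76456738e+01,  1.56557735e+00, -2.58001596e+01,
        1.23494404e-02,  9.35362856e-03, -2.27041596e-06]), 'eef_pos': array([0.29462002, 0.66182749, 0.1919004 ]), 'tool_rot': array([ 2.07818853e-01,  9.78166992e-01, -8.07658755e-04, -9.06438296e-05]), 'wrist_force': array([ 0.33291957,  0.43548001, -0.58469635]), 'torque': array([-0.01715547, -0.00234938,  0.01637389]), 'finger_gap': 0.08550568782043101}
scene {'fovy': 48.12380816781757, 'cx': 317.9514119496893, 'cy': 199.40584657654838, 'position': array([1.14900979, 0.27487314, 1.12860234]), 'orientation': array([ 0.56123106,  0.7850309 , -0.2112616 , -0.15528919])}
top {'fovy': 46.75970028743742, 'cx': 325.3212395088931, 'cy': 200.32383681349617, 'position': array([0.44496063, 0.08202696, 1.46155927]), 'orientation': array([-0.70381045,  0.70784702, -0.04477783,  0.03997989])}
wrist {'fovy': 65.65574386325869, 'cx': 319.3772077787338, 'cy': 203.9040835766771, 'mount': array([[ 4.52288438e-04, -9.56989367e-01, -2.90122640e-01,
         7.50366107e-02],
       [ 9.99999844e-01,  5.28243501e-04, -1.83491527e-04,
         5.66035979e-04],
       [ 3.28854839e-04, -2.90122512e-01,  9.56989457e-01,
        -1.80712528e-01],
       [ 0.00000000e+00,  0.00000000e+00,  0.00000000e+00,
         1.00000000e+00]])}
```

View pics/scene0.png

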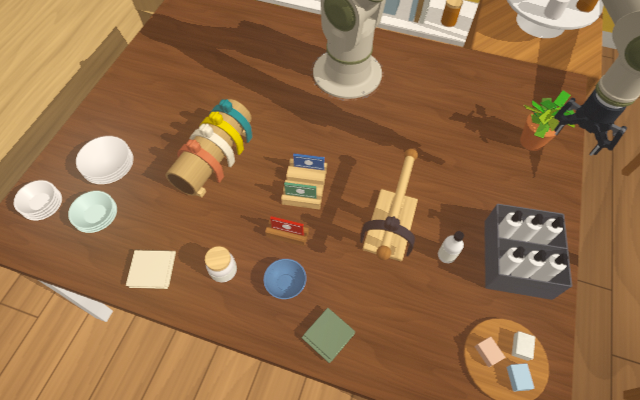

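View pics/top0.png

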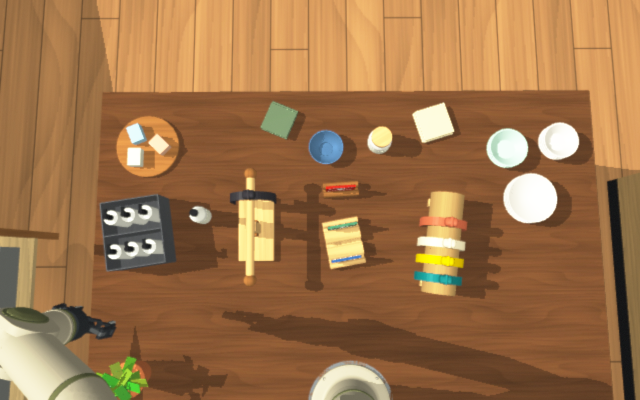

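View pics/wrist0.png

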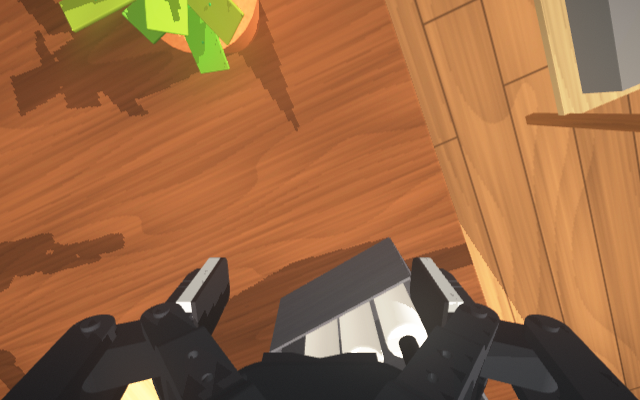

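```bash
cat > h.py <<'E'
import numpy as np,cv2
from scipy.spatial.transform import Rotation as R
from plant import ctrl
def cam(n,st=None):
    p=ctrl.camera_params(n);f=200/np.tan(np.radians(p['fovy'])/2)
    if n=='wrist':
        T=np.eye(4);T[:3,:3]=R.from_quat(st['tool_rot']).as_matrix();T[:3,3]=st['eef_pos'];M=T@p['mount']
        Rm,t=M[:3,:3],M[:3,3]
    else: Rm,t=R.from_quat(p['orientation']).as_matrix(),np.array(p['position'])
    return f,p['cx'],p['cy'],Rm,t
def ray(n,uv,z,st=None):
    f,cx,cy,Rm,t=cam(n,st);d=Rm@np.array([(uv[0]-cx)/f,(uv[1]-cy)/f,1]);return t+d*(z-t[2])/d[2]
def proj(n,P,st=None):
    f,cx,cy,Rm,t=cam(n,st);q=(np.atleast_2d(P)-t)@Rm;return np.c_[q[:,0]/q[:,2]*f+cx,q[:,1]/q[:,2]*f+cy]
def tri(a,uva,b,uvb,sta=None,stb=None):
    A=[];B=[]
    M=np.zeros((3,3));v=np.zeros(3)
    for n,uv,s in((a,uva,sta),(b,uvb,stb)):
        f,cx,cy,Rm,t=cam(n,s);d=Rm@np.array([(uv[0]-cx)/f,(uv[1]-cy)/f,1]);d/=np.linalg.norm(d)
        Q=np.eye(3)-np.outer(d,d);M+=Q;v+=Q@t
    return np.linalg.solve(M,v)
def crop(img,x0,y0,w,h,k,out):
    c=cv2.resize(img[y0:y0+h,x0:x0+w],None,fx=k,fy=k,interpolation=cv2.INTER_CUBIC)
    for x in range((x0//10+1)*10,x0+w,10):
        cv2.line(c,((x-x0)*k,0),((x-x0)*k,6 if x%50 else 14),(0,255,0),1)
        if x%20==0: cv2.putText(c,str(x),((x-x0)*k-12,24),0,.4,(0,255,0),1)
    for y in range((y0//10+1)*10,y0+h,10):
        cv2.line(c,(0,(y-y0)*k),(6,(y-y0)*k),(0,255,0),1)
        if y%20==0: cv2.putText(c,str(y),(8,(y-y0)*k+4),0,.4,(0,255,0),1)
    cv2.imwrite(out,c)
E
python3 - <<'E'
from h import *
t=cv2.imread('pics/top0.png');s=cv2.imread('pics/scene0.png')
crop(t,310,170,70,110,5,'pics/a.png')
crop(t,220,160,70,130,4,'pics/b.png')
crop(t,400,180,90,120,5,'pics/c.png')
crop(s,255,140,80,110,5,'pics/d.png')
a=[cv2.imread(f'pics/{k}.png') for k in 'abcd']
def pad(i):return cv2.copyMakeBorder(i,0,600-i.shape[0],0,0,cv2.BORDER_CONSTANT)
cv2.imwrite('pics/ab.png',np.hstack([pad(a[0]),pad(a[1])]))
cv2.imwrite('pics/cd.png',np.hstack([pad(a[2])[:, :400],pad(a[3])]))
E
```

```text
(no output)
```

View pics/ab.png

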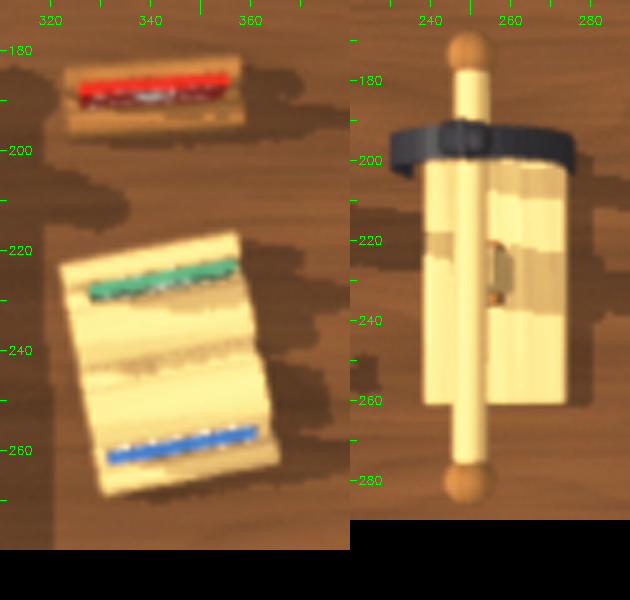

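View pics/c.png

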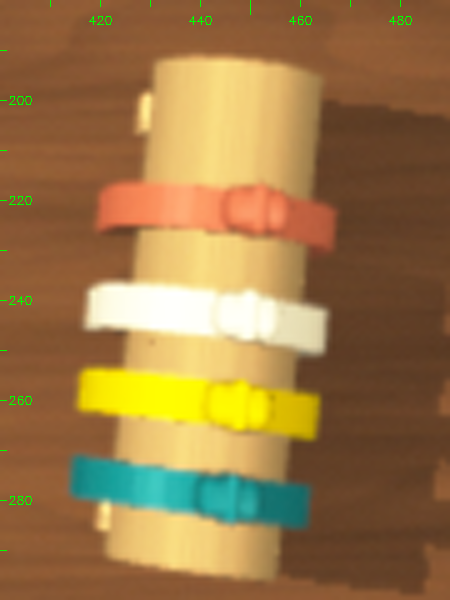

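View pics/d.png

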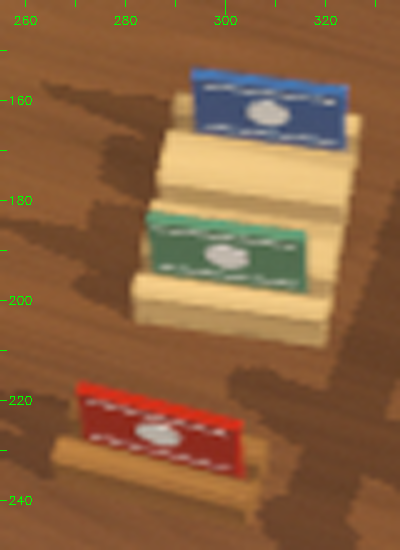

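Run:
```python
from h import *
np.set_printoptions(precision=4,suppress=True)
def L(name,pts,z):
    P=np.array([ray('top',p,z) for p in pts]);print(name,P[:,:2].tolist() and P[:,:2].round(4).tolist(),'mean',P.mean(0)[:2]);return P
def ang(a,b):
    d=b-a;return np.degrees(np.arctan2(d[1],d[0])),np.linalg.norm(d)
P=L('rack',[(322,223),(357.5,217),(366,262.5),(331,269)],.034);print([ang(P[i],P[(i+1)%4]) for i in range(4)])
P=L('holder',[(323,184),(358,181),(359,194.5),(324,197)],.034);print([ang(P[i],P[(i+1)%4]) for i in range(4)])
for n,p in dict(red=[(326,187.5),(356,185)],green=[(328,228.5),(357,223)],blue=[(331.5,261.5),(361,256)]).items():
    P=L(n,p,.083);print(ang(*P))
P=L('balls',[(249.2,173),(249.2,480/4+160.5)],.138);print(ang(*P))
# knots top at roll: z .006+.140
for n,p in dict(terra=(451.5,221),cream=(449.3,243),yel=(447.5,261),teal=(446,279)).items(): L(n,[p],.138)
L('old',[(249,194)],.044+.133)
P=L('rollends',[((431+464)/2,(192+195)/2),((421+455.5)/2,(291.5+295.5)/2)],.062+.0);print(ang(*P))
P=L('rolltop',[(447.5,191.8),(438,293)],.112);print(ang(*P))
for n,p in dict(red=[(271.2,217),(303.5,224)],green=[(285,183),(316.5,187)],blue=[(293.5,154),(325,157.5)]).items():
    P=np.array([ray('scene',q,.083) for q in p]);print(n,P[:,:2],P.mean(0)[:2],ang(*P))
```

```text
rack [[0.5465, 0.0825], [0.5644, -0.0275], [0.4247, -0.0515], [0.4056, 0.0557]] mean [0.4853 0.0148]
[(np.float64(-80.71713446683665), np.float64(0.11146659125105912)), (np.float64(-170.25389904449744), np.float64(0.14183138476706394)), (np.float64(100.04974864283297), np.float64(0.1089425982627225)), (np.float64(10.754252661057564), np.float64(0.14333212315189334))]
holder [[0.6683, 0.0787], [0.6773, -0.0307], [0.6347, -0.0332], [0.6274, 0.0758]] mean [0.6519 0.0227]
[(np.float64(-85.33690239964912), np.float64(0.10980152987905638)), (np.float64(-176.64485816857427), np.float64(0.042649490752212436)), (np.float64(93.81579689471307), np.float64(0.10929081488417654)), (np.float64(4.033408389499251), np.float64(0.04102470182286032))]
red [[0.65, 0.0699], [0.6571, -0.0206]] mean [0.6535 0.0246]
(np.float64(-85.48161801100912), np.float64(0.09077752107887366))
green [[0.5265, 0.0647], [0.5424, -0.022]] mean [0.5344 0.0213]
(np.float64(-79.59290208536592), np.float64(0.088136506731226))
blue [[0.4289, 0.055], [0.4445, -0.0325]] mean [0.4367 0.0113]
(np.float64(-79.88543916325045), np.floa
[... 339 characters left out ...]
-0.2674]
old [[0.6187, 0.2863]] mean [0.6187 0.2863]
rollends [[0.6326, -0.3017], [0.3322, -0.2628]] mean [ 0.4824 -0.2823]
(np.float64(172.61105659643613), np.float64(0.3029703432508747))
rolltop [[0.631, -0.2882], [0.3376, -0.2498]] mean [ 0.4843 -0.269 ]
(np.float64(172.53647984534595), np.float64(0.29586927625771703))
red [[ 0.6573 -0.0154]
 [ 0.6491  0.0723]] [0.6532 0.0284] (np.float64(95.32769207648224), np.float64(0.08812094873075924))
green [[ 0.5458 -0.019 ]
 [ 0.5298  0.0676]] [0.5378 0.0243] (np.float64(100.49738803933866), np.float64(0.08801586817469548))
blue [[ 0.4455 -0.0312]
 [ 0.4276  0.0584]] [0.4366 0.0136] (np.float64(101.27461858981913), np.float64(0.09130315980275522))
```

>>> send_rows(series=[{"offset":[0,0,0.06],"turn":[0,0,0],"jaw":0.04},{"offset":[0,0,0.12],"turn":[0,0,0],"jaw":0.04},{"offset":[0.03,-0.05,0.13],"turn":[0,0,-10],"jaw":0.04},{"offset":[0.358,-0.637,0.13],"turn":[0,0,-61.5],"jaw":0.04},{"offset":[0.358,-0.637,0.13],"turn":[0,0,-61.5],"jaw":0.04},{"offset":[0.358,-0.637,0.13],"turn":[0,0,-61.5],"jaw":0.04},{"offset":[0.358,-0.637,0.13],"turn":[0,0,-61.5],"jaw":0.04},{"offset":[0.358,-0.637,0.13],"turn":[0,0,-61.5],"jaw":0.04},{"offset":[0.358,-0.637,0.13],"turn":[0,0,-61.5],"jaw":0.04},{"offset":[0.358,-0.637,0.13],"turn":[0,0,-61.5],"jaw":0.04},{"offset":[0.358,-0.637,0.13],"turn":[0,0,-61.5],"jaw":0.04},{"offset":[0.358,-0.637,0.13],"turn":[0,0,-61.5],"jaw":0.04}])

```text
t: 1.65
eef_pos: [0.5997, 0.1192, 0.3221]
tool_rot: [0.679, 0.735, -0.0, -0.0]
wrist_force: [0.4, 0.8, -0.7]
finger_gap: 0.0399
```

>>> send_rows(series=[{"offset":[0.053,-0.094,0],"turn":[0,0,0],"jaw":0.04},{"offset":[0.053,-0.094,0],"turn":[0,0,0],"jaw":0.04},{"offset":[0.053,-0.094,-0.06],"turn":[0,0,0],"jaw":0.04},{"offset":[0.053,-0.094,-0.122],"turn":[0,0,0],"jaw":0.04},{"offset":[0.053,-0.094,-0.122],"turn":[0,0,0],"jaw":0.04},{"offset":[0.053,-0.094,-0.122],"turn":[0,0,0],"jaw":0.04}])

```text
t: 2.4
eef_pos: [0.6538, 0.0251, 0.202]
tool_rot: [0.679, 0.734, 0.0, 0.0]
wrist_force: [-0.1, -0.0, -0.9]
finger_gap: 0.0398
```

```bash
cat > shot.py <<'E'
import sys,pickle
from h import *
n,out=sys.argv[1:3]
s=ctrl.state();i=ctrl.camera(n);cv2.imwrite(f'pics/{out}.png',i);pickle.dump(s,open(f'pics/{out}.pkl','wb'))
print(s['t'],s['eef_pos'].round(4),s['tool_rot'].round(4))
E
python3 shot.py wrist w1
```

```text
2.4 [0.6538 0.0251 0.202 ] [6.786e-01 7.345e-01 2.000e-04 3.000e-04]
```

View pics/w1.png

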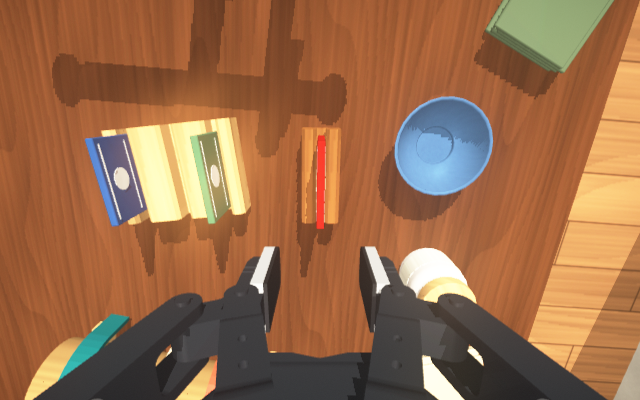

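Run:
```python
from h import *
import pickle
np.set_printoptions(precision=4,suppress=True)
i=cv2.imread('pics/w1.png');crop(i,290,120,70,115,5,'pics/e.png');crop(i,80,110,180,120,4,'pics/f.png')
s=pickle.load(open('pics/w1.pkl','rb'))
for p in [(321.3,136),(320.3,228)]: print(ray('wrist',p,.083,s))
for p in [(303,128),(340,128),(338,223),(302,223)]: print(ray('wrist',p,.034,s))
```

```text
[0.6509 0.0763 0.083 ]
[ 0.6575 -0.0168  0.083 ]
[0.6309 0.0794 0.034 ]
[0.6713 0.0826 0.034 ]
[ 0.6798 -0.0278  0.034 ]
[ 0.6368 -0.0312  0.034 ]
```

View pics/e.png

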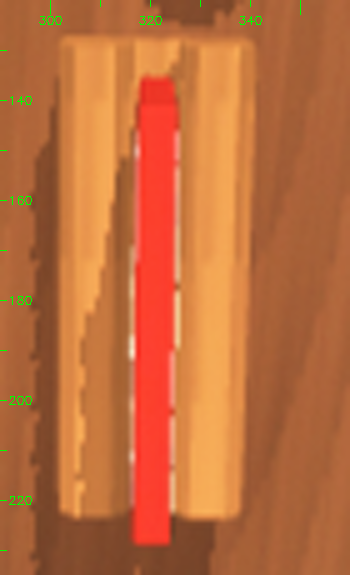

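View pics/f.png

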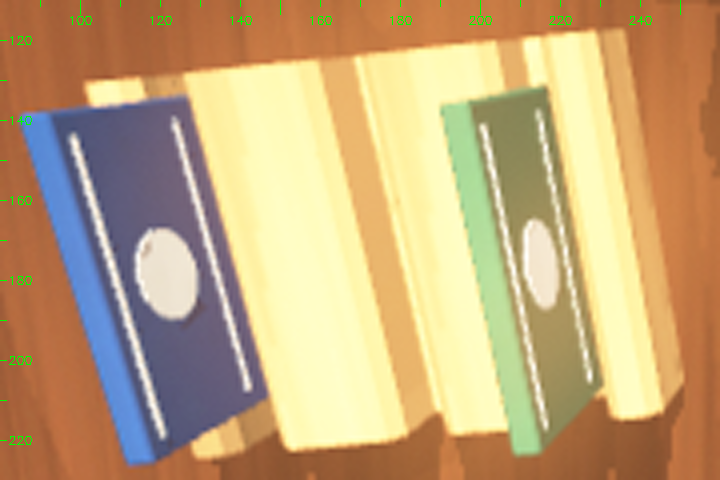

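>>> send_rows(series=[{"offset":[0,0.002,-0.05],"turn":[0,0,0],"jaw":0.04},{"offset":[0,0.002,-0.1],"turn":[0,0,0],"jaw":0.04},{"offset":[0,0.002,-0.15],"turn":[0,0,0],"jaw":0.04},{"offset":[0,0.002,-0.15],"turn":[0,0,0],"jaw":0.04},{"offset":[0,0.002,-0.15],"turn":[0,0,0],"jaw":0.003},{"offset":[0,0.002,-0.15],"turn":[0,0,0],"jaw":0.003},{"offset":[0,0.002,-0.15],"turn":[0,0,0],"jaw":0.003},{"offset":[0,0.002,-0.15],"turn":[0,0,0],"jaw":0.003}], grip_force=40)

```text
t: 3.45
eef_pos: [0.6546, 0.0273, 0.0537]
tool_rot: [0.679, 0.735, 0.001, 0.001]
wrist_force: [-0.0, -0.2, -0.5]
finger_gap: 0.003
```

Run:
```python
from h import *
import pickle
np.set_printoptions(precision=4,suppress=True)
s=pickle.load(open('pics/w1.pkl','rb'))
for n,p in dict(green=[(199-7.5,136),(207.5+4,223)],).items():pass
# top edge centers: green ends, blue ends (top face mid)
for n,p in dict(green=[(194,135.5),(211.3,223.2)],blue=[(90,138.5),(116,225.5)]).items():
    P=np.array([ray('wrist',q,.083,s) for q in p]);d=P[0]-P[1];print(n,P[:,:2],P.mean(0)[:2],np.degrees(np.arctan2(d[1],d[0]))-90,np.hypot(*d[:2]))
# rack top corners at z=.034 : near-left.. right edge
for p in [(101.5,130.5),(236,117.5),(249.5,210),]:print(ray('wrist',p,.034,s))
# slot mid at top side: dark strip from (160..169,126) upper to (181..190,213)
for p in [(164.5,125.5),(185.5,215)]:print(ray('wrist',p,.03,s))
```

```text
green [[ 0.5308  0.0672]
 [ 0.5452 -0.0204]] [0.538  0.0234] 9.355741542228941 0.08873008441937458
blue [[ 0.4323  0.0566]
 [ 0.4472 -0.0307]] [0.4398 0.0129] 9.668413048016973 0.088477955264317
[0.411  0.0592 0.034 ]
[0.5579 0.0847 0.034 ]
[ 0.5739 -0.0197  0.034 ]
[0.4782 0.0697 0.03  ]
[ 0.4966 -0.0335  0.03  ]
```

```bash
python3 shot.py wrist w2;python3 shot.py scene s2;python3 shot.py top t2
python3 - <<'E'
from h import *
a=cv2.imread('pics/s2.png');crop(a,240,150,110,110,5,'pics/g.png')
a=cv2.imread('pics/t2.png');crop(a,300,160,80,110,5,'pics/g2.png')
E
```

```text
3.45 [0.6546 0.0273 0.0537] [0.6786 0.7345 0.0014 0.0011]
3.5 [0.6545 0.0272 0.0534] [0.6786 0.7345 0.0012 0.001 ]
3.55 [0.6544 0.0272 0.0532] [0.6786 0.7345 0.0011 0.0009]
```

View pics/w2.png

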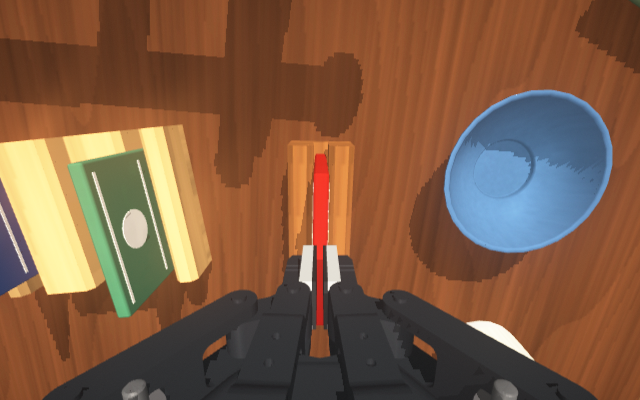

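View pics/g.png

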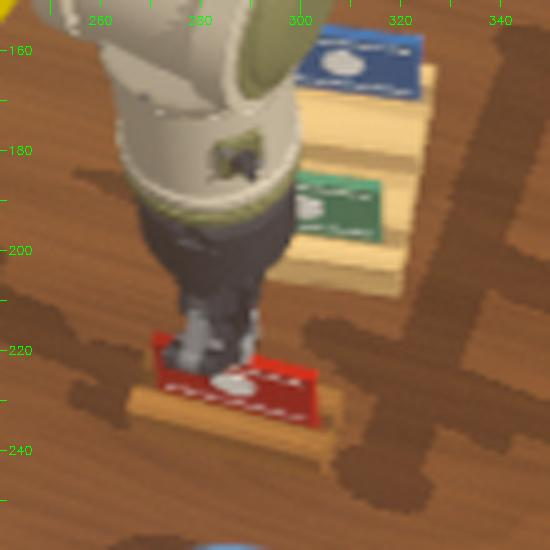

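View pics/g2.png

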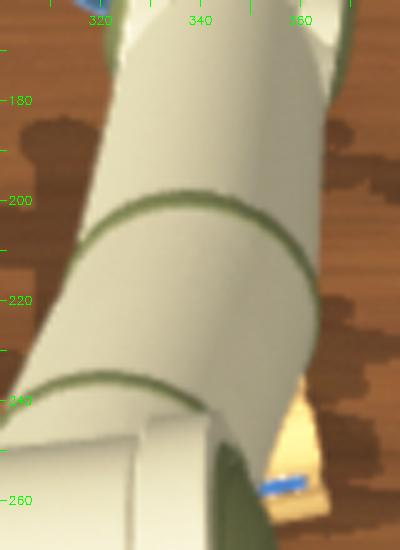

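>>> send_rows(series=[{"offset":[0,0,0.01],"turn":[0,0,0],"jaw":0.0},{"offset":[0,0,0.02],"turn":[0,0,0],"jaw":0.0},{"offset":[0,0,0.04],"turn":[0,0,0],"jaw":0.0},{"offset":[0,0,0.07],"turn":[0,0,0],"jaw":0.0},{"offset":[0,0,0.11],"turn":[0,0,0],"jaw":0.0},{"offset":[0,0,0.13],"turn":[0,0,0],"jaw":0.0},{"offset":[0,0,0.13],"turn":[0,0,0],"jaw":0.0}])

```text
t: 4.47
eef_pos: [0.6554, 0.0271, 0.1859]
tool_rot: [0.679, 0.735, 0.003, 0.002]
wrist_force: [0.3, 0.3, -0.6]
finger_gap: 0.0001
```

```bash
python3 shot.py wrist w3;python3 shot.py scene s3
python3 - <<'E'
from h import *
a=cv2.imread('pics/s3.png');crop(a,200,130,150,120,5,'pics/g.png')
E
```

```text
4.475 [0.6554 0.0271 0.1859] [0.6786 0.7345 0.0026 0.0022]
4.525 [0.6546 0.0273 0.1843] [0.6785 0.7346 0.0018 0.0014]
```

View pics/w3.png

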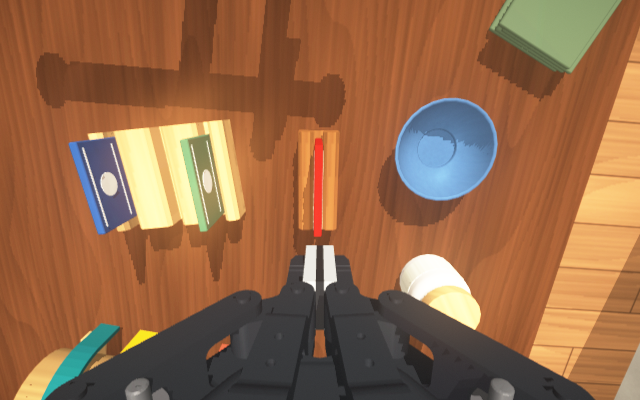

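View pics/g.png

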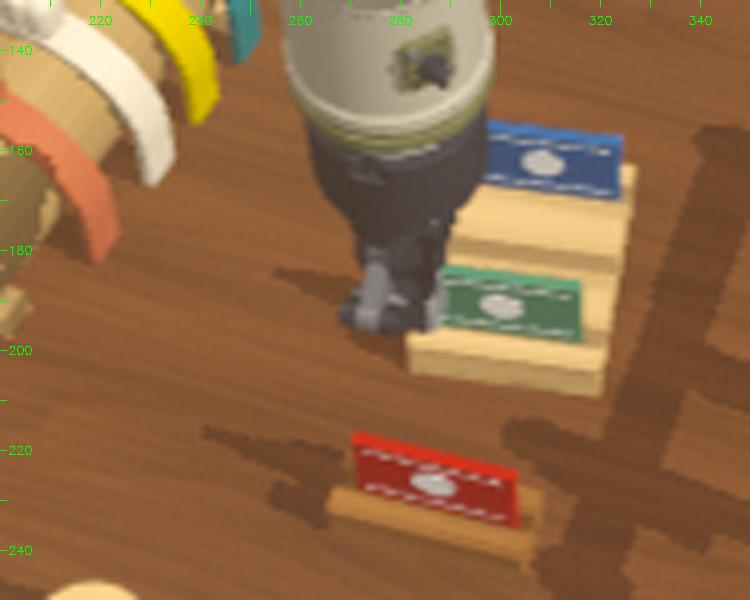

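Run:
```python
from h import *
import pickle
np.set_printoptions(precision=4,suppress=True)
for k,c in (('w2','wrist'),('s2','scene'),('w3','wrist'),('s3','scene')):
    s=pickle.load(open(f'pics/{k}.pkl','rb'))
    M=R.from_quat(s['tool_rot']).as_matrix()
    print(k,[proj(c,s['eef_pos']-M[:,2]*d,s).round(1).tolist() for d in (0,.019,.04)],M[:,0],M[:,1])
```

```text
w2 [[[320.6, 234.5]], [[320.7, 247.4]], [[320.9, 265.0]]] [-0.0791  0.9969  0.0002] [0.9969 0.0791 0.0035]
s2 [[[287.3, 225.9]], [[286.9, 222.6]], [[286.5, 218.9]]] [-0.079   0.9969  0.0001] [0.9969 0.079  0.0031]
w3 [[[320.6, 234.5]], [[320.7, 247.4]], [[320.9, 265.0]]] [-0.079   0.9969  0.0004] [0.9969 0.079  0.0068]
s3 [[[284.4, 201.5]], [[284.0, 197.5]], [[283.5, 192.9]]] [-0.0791  0.9969  0.0004] [0.9969 0.0791 0.0045]
```

Run:
```python
from h import *
a=cv2.imread('pics/s3.png');crop(a,255,165,50,45,14,'pics/g.png')
a=cv2.imread('pics/w3.png');crop(a,280,225,80,110,5,'pics/g2.png')
```

```text
(no output)
```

View pics/g.png

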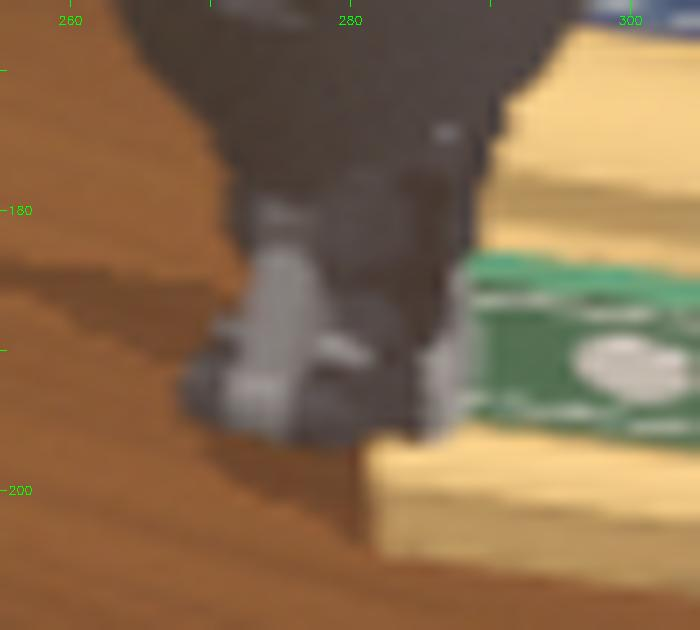

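View pics/g2.png

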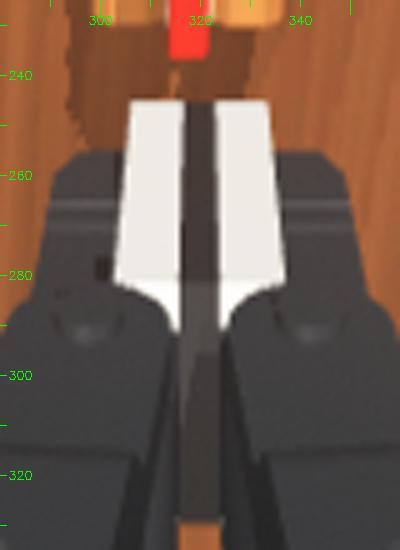

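Run:
```python
from h import *
import pickle
np.set_printoptions(precision=4,suppress=True)
a=cv2.imread('pics/w2.png');crop(a,280,150,80,180,3,'pics/g2.png')
for k,c in (('w3','wrist'),('s3','scene')):
    s=pickle.load(open(f'pics/{k}.pkl','rb'))
    M=R.from_quat(s['tool_rot']).as_matrix()
    for x in (-.011,0,.011):
      for d in (0,.01,.02,.03): print(k,x,d,proj(c,s['eef_pos']+M@[x,0,-d],s).round(1).tolist())
```

```text
w3 -0.011 0 [[320.5, 250.5]]
w3 -0.011 0.01 [[320.6, 257.7]]
w3 -0.011 0.02 [[320.7, 265.6]]
w3 -0.011 0.03 [[320.8, 274.4]]
w3 0 0 [[320.6, 234.5]]
w3 0 0.01 [[320.6, 241.0]]
w3 0 0.02 [[320.7, 248.1]]
w3 0 0.03 [[320.8, 256.1]]
w3 0.011 0 [[320.6, 218.0]]
w3 0.011 0.01 [[320.7, 223.7]]
w3 0.011 0.02 [[320.7, 230.0]]
w3 0.011 0.03 [[320.8, 237.1]]
s3 -0.011 0 [[280.1, 200.5]]
s3 -0.011 0.01 [[279.8, 198.4]]
s3 -0.011 0.02 [[279.6, 196.3]]
s3 -0.011 0.03 [[279.3, 194.1]]
s3 0 0 [[284.4, 201.5]]
s3 0 0.01 [[284.2, 199.4]]
s3 0 0.02 [[284.0, 197.3]]
s3 0 0.03 [[283.7, 195.1]]
s3 0.011 0 [[288.8, 202.5]]
s3 0.011 0.01 [[288.6, 200.4]]
s3 0.011 0.02 [[288.4, 198.3]]
s3 0.011 0.03 [[288.2, 196.1]]
```

View pics/g2.png

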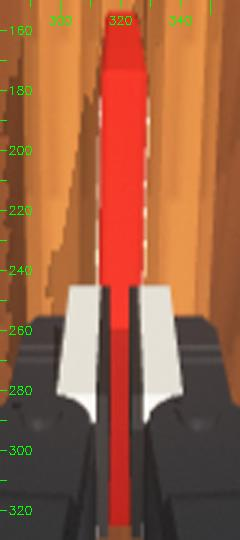

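>>> send_rows(series=[{"offset":[-0.001,0,0],"turn":[0,0,0],"jaw":0.04},{"offset":[-0.001,0,-0.05],"turn":[0,0,0],"jaw":0.04},{"offset":[-0.001,0,-0.1],"turn":[0,0,0],"jaw":0.04},{"offset":[-0.001,0,-0.146],"turn":[0,0,0],"jaw":0.04},{"offset":[-0.001,0,-0.146],"turn":[0,0,0],"jaw":0.04},{"offset":[-0.001,0,-0.146],"turn":[0,0,0],"jaw":0.0},{"offset":[-0.001,0,-0.146],"turn":[0,0,0],"jaw":0.0},{"offset":[-0.001,0,-0.146],"turn":[0,0,0],"jaw":0.0},{"offset":[-0.001,0,-0.146],"turn":[0,0,0],"jaw":0.0}])

```text
t: 5.7
eef_pos: [0.6545, 0.0273, 0.0392]
tool_rot: [0.679, 0.735, 0.002, 0.002]
wrist_force: [0.4, -0.9, 8.2]
finger_gap: 0.0065
```

```bash
python3 shot.py wrist w4;python3 - <<'E'
from h import *
a=cv2.imread('pics/w4.png');crop(a,260,130,120,200,3,'pics/g2.png')
E
```

```text
5.7 [0.6545 0.0273 0.0392] [0.6785 0.7346 0.0024 0.002 ]
```

View pics/g2.png

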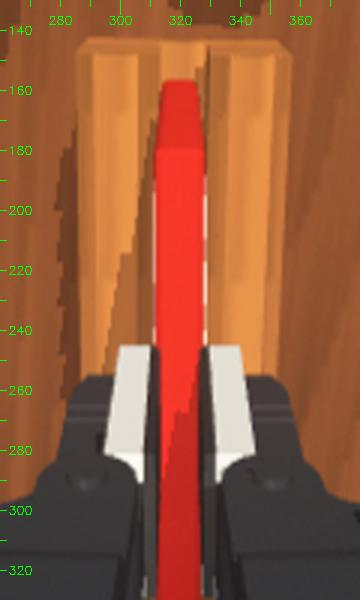

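```bash
python3 shot.py scene s4;python3 - <<'E'
from h import *
print(ctrl.state()['wrist_force'],ctrl.state()['finger_gap'])
a=cv2.imread('pics/s4.png');crop(a,250,190,70,60,10,'pics/g2.png')
E
```

```text
5.75 [0.6545 0.0273 0.0392] [0.6785 0.7346 0.0025 0.002 ]
[ 0.90686485 -0.12776965  7.19988304] 0.00631573089832708
```

View pics/g2.png

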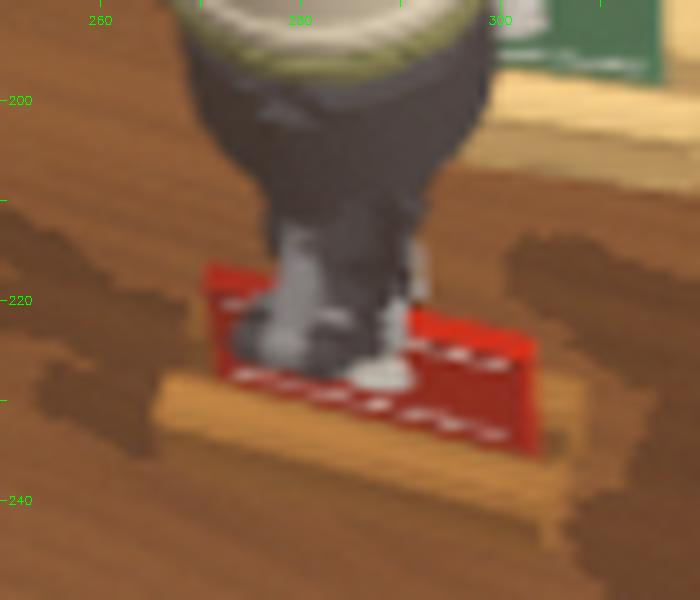

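>>> send_rows(series=[{"offset":[0,0,0],"turn":[0,0,0],"jaw":0.03},{"offset":[0,0,0],"turn":[0,0,0],"jaw":0.03},{"offset":[0,0,-0.008],"turn":[0,0,0],"jaw":0.03},{"offset":[0,0,-0.016],"turn":[0,0,0],"jaw":0.03},{"offset":[0,0,-0.016],"turn":[0,0,0],"jaw":0.03}])

```text
t: 6.42
eef_pos: [0.6538, 0.0273, 0.022]
tool_rot: [0.679, 0.735, 0.002, 0.001]
wrist_force: [-0.2, 0.0, -0.2]
finger_gap: 0.03
```

>>> send_rows(series=[{"offset":[0,0,0],"turn":[0,0,0],"jaw":0.0},{"offset":[0,0,0],"turn":[0,0,0],"jaw":0.0},{"offset":[0,0,0],"turn":[0,0,0],"jaw":0.0},{"offset":[0,0,0],"turn":[0,0,0],"jaw":0.0}])

```text
t: 6.92
eef_pos: [0.6538, 0.0273, 0.0221]
tool_rot: [0.679, 0.735, 0.002, 0.001]
wrist_force: [0.6, 0.8, -0.7]
finger_gap: 0.0074
```

```bash
python3 shot.py wrist w5;python3 - <<'E'
from h import *
print(ctrl.state()['wrist_force'],ctrl.state()['finger_gap'])
a=cv2.imread('pics/w5.png');crop(a,260,130,120,200,3,'pics/g2.png')
E
```

```text
6.925 [0.6538 0.0273 0.0221] [0.6785 0.7346 0.0018 0.0014]
[-0.11056144  1.15522437  0.36799322] 0.006913120614028728
```

View pics/g2.png

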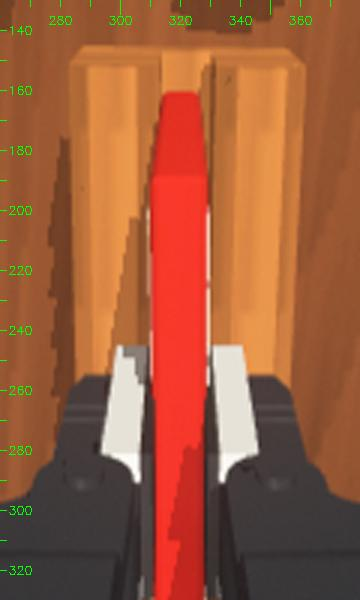

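Gripped now: the gap reads about 7–8 mm and there is no stray force. The fingertips sit about 35 mm short of the stated TCP. I'll lift slowly.

>>> send_rows(series=[{"offset":[0,0,0.01],"turn":[0,0,0],"jaw":0.0},{"offset":[0,0,0.025],"turn":[0,0,0],"jaw":0.0},{"offset":[0,0,0.05],"turn":[0,0,0],"jaw":0.0},{"offset":[0,0,0.09],"turn":[0,0,0],"jaw":0.0},{"offset":[0,0,0.12],"turn":[0,0,0],"jaw":0.0},{"offset":[0,0,0.12],"turn":[0,0,0],"jaw":0.0}])

```text
t: 7.72
eef_pos: [0.6554, 0.0272, 0.1458]
tool_rot: [0.679, 0.734, 0.004, 0.003]
wrist_force: [-0.5, 0.3, -0.9]
finger_gap: 0.0074
```

```bash
python3 shot.py wrist w6;python3 shot.py scene s6
```

```text
7.725 [0.6554 0.0272 0.1458] [0.6786 0.7345 0.0039 0.0031]
7.775 [0.6544 0.0275 0.1441] [0.6785 0.7346 0.003  0.0022]
```

View pics/w6.png

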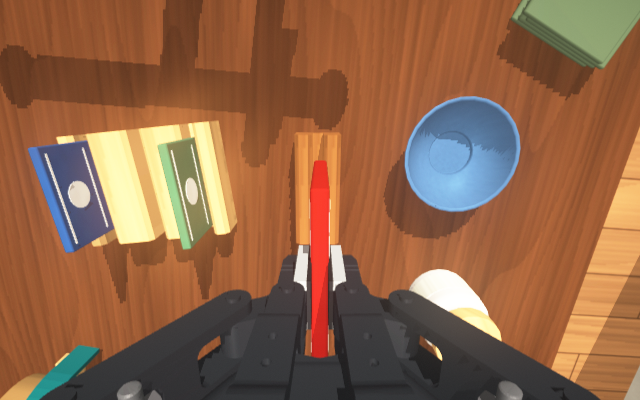

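View pics/s6.png

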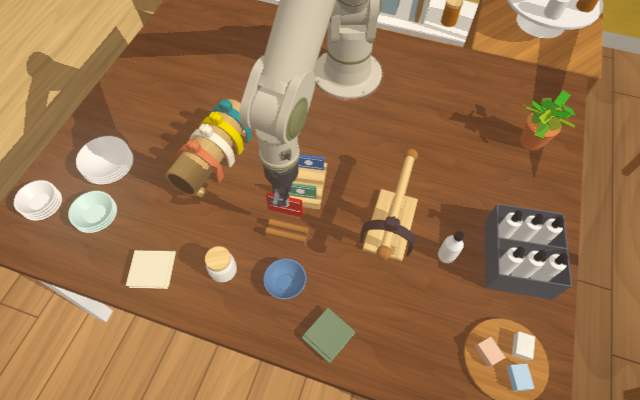

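>>> send_rows(series=[{"offset":[-0.06,-0.004,0.01],"turn":[0,0,2],"jaw":0.0},{"offset":[-0.12,-0.008,0.01],"turn":[0,0,5.3],"jaw":0.0},{"offset":[-0.167,-0.0115,0.01],"turn":[0,0,5.3],"jaw":0.0},{"offset":[-0.167,-0.0115,0.01],"turn":[0,0,5.3],"jaw":0.0},{"offset":[-0.167,-0.0115,0.01],"turn":[0,0,5.3],"jaw":0.0},{"offset":[-0.167,-0.0115,-0.02],"turn":[0,0,5.3],"jaw":0.0},{"offset":[-0.167,-0.0115,-0.04],"turn":[0,0,5.3],"jaw":0.0},{"offset":[-0.167,-0.0115,-0.04],"turn":[0,0,5.3],"jaw":0.0},{"offset":[-0.167,-0.0115,-0.04],"turn":[0,0,5.3],"jaw":0.0}])

```text
t: 8.95
eef_pos: [0.4876, 0.0159, 0.103]
tool_rot: [0.644, 0.765, 0.002, 0.002]
wrist_force: [0.4, 0.5, -0.5]
finger_gap: 0.0072
```

```bash
python3 shot.py wrist w7;python3 shot.py scene s7;python3 - <<'E'
from h import *
a=cv2.imread('pics/s7.png');crop(a,240,130,100,90,7,'pics/g2.png')
E
```

```text
8.95 [0.4876 0.0159 0.103 ] [0.6439 0.7651 0.0023 0.0016]
9.0 [0.4876 0.016  0.1033] [0.6438 0.7652 0.0026 0.0018]
```

View pics/w7.png

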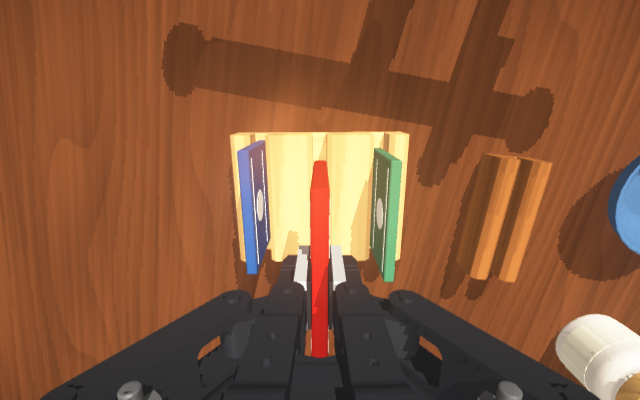

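View pics/g2.png

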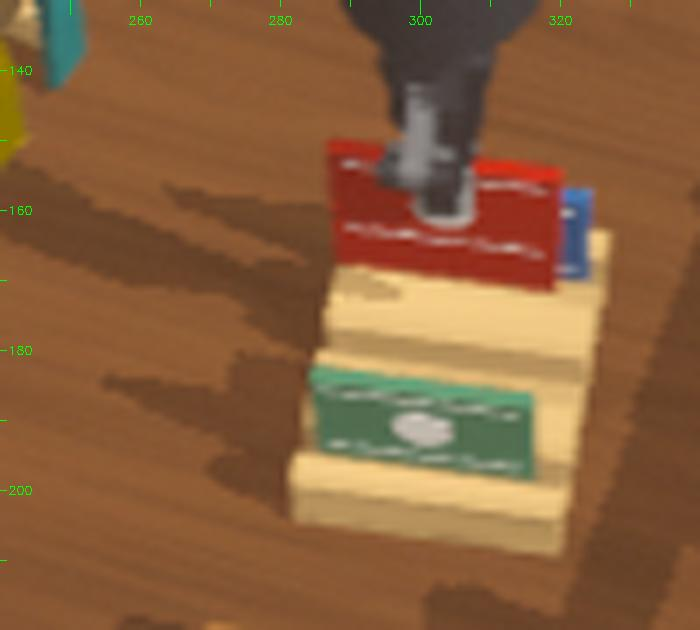

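>>> send_rows(series=[{"offset":[-0.001,0,-0.03],"turn":[0,0,0],"jaw":0.0},{"offset":[-0.001,0,-0.045],"turn":[0,0,0],"jaw":0.0},{"offset":[-0.001,0,-0.055],"turn":[0,0,0],"jaw":0.0},{"offset":[-0.001,0,-0.065],"turn":[0,0,0],"jaw":0.0},{"offset":[-0.001,0,-0.065],"turn":[0,0,0],"jaw":0.0}])

```text
t: 9.68
eef_pos: [0.4865, 0.016, 0.0382]
tool_rot: [0.644, 0.765, 0.003, 0.002]
wrist_force: [0.3, -0.5, -0.3]
finger_gap: 0.0073
```

>>> send_rows(series=[{"offset":[0,0,-0.008],"turn":[0,0,0],"jaw":0.0},{"offset":[0,0,-0.014],"turn":[0,0,0],"jaw":0.0},{"offset":[0,0,-0.0165],"turn":[0,0,0],"jaw":0.0},{"offset":[0,0,-0.0165],"turn":[0,0,0],"jaw":0.0},{"offset":[0,0,-0.0165],"turn":[0,0,0],"jaw":0.0}])

```text
t: 10.3
eef_pos: [0.4865, 0.016, 0.0217]
tool_rot: [0.644, 0.765, 0.003, 0.002]
wrist_force: [0.3, 0.5, -0.5]
finger_gap: 0.0074
```

>>> send_rows(series=[{"offset":[0,0,0],"turn":[0,0,0],"jaw":0.025},{"offset":[0,0,0],"turn":[0,0,0],"jaw":0.025},{"offset":[0,0,0],"turn":[0,0,0],"jaw":0.025},{"offset":[0,0,0.04],"turn":[0,0,0],"jaw":0.025},{"offset":[0,0,0.1],"turn":[0,0,0],"jaw":0.025},{"offset":[0,0,0.16],"turn":[0,0,0],"jaw":0.025},{"offset":[0,0,0.22],"turn":[0,0,0],"jaw":0.03},{"offset":[0,0,0.25],"turn":[0,0,0],"jaw":0.06},{"offset":[0,0,0.25],"turn":[0,0,0],"jaw":0.06}])

```text
t: 11.42
eef_pos: [0.4875, 0.0162, 0.2739]
tool_rot: [0.644, 0.765, 0.005, 0.003]
wrist_force: [-0.2, 1.2, -0.6]
finger_gap: 0.0599
```

```bash
python3 shot.py wrist w8; python3 shot.py scene s8;python3 - <<'E'
from h import *
a=cv2.imread('pics/s8.png');crop(a,255,130,100,120,5,'pics/g2.png')
E
```

```text
11.425 [0.4875 0.0162 0.2739] [0.6437 0.7653 0.0046 0.003 ]
11.475 [0.4866 0.0162 0.2723] [0.6437 0.7653 0.0036 0.0021]
```

View pics/w8.png

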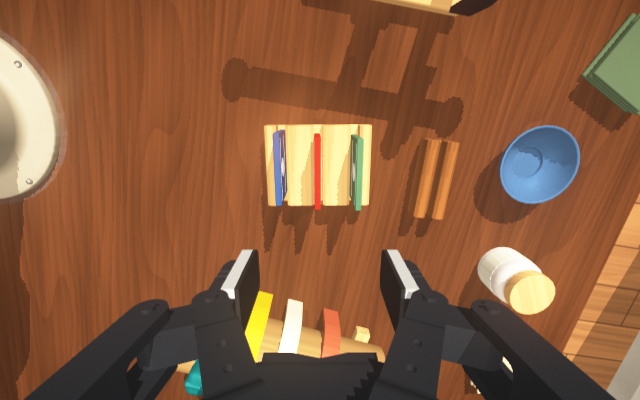

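View pics/g2.png

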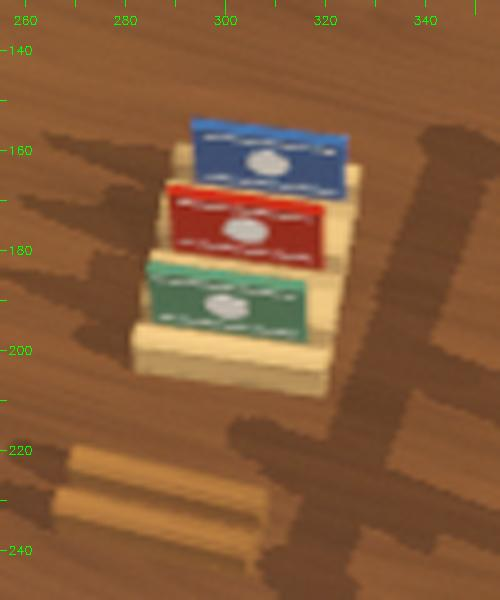

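>>> send_rows(series=[{"offset":[0.02,0.04,0.02],"turn":[0,0,10],"jaw":0.06},{"offset":[0.132,0.271,0.02],"turn":[0,0,81],"jaw":0.06},{"offset":[0.132,0.271,0.02],"turn":[0,0,81],"jaw":0.06},{"offset":[0.132,0.271,0.02],"turn":[0,0,81],"jaw":0.06},{"offset":[0.132,0.271,0.02],"turn":[0,0,81],"jaw":0.06},{"offset":[0.132,0.271,0.02],"turn":[0,0,81],"jaw":0.06},{"offset":[0.132,0.271,0.02],"turn":[0,0,81],"jaw":0.06},{"offset":[0.132,0.271,0.02],"turn":[0,0,81],"jaw":0.06},{"offset":[0.132,0.271,0.02],"turn":[0,0,81],"jaw":0.06},{"offset":[0.132,0.271,0.02],"turn":[0,0,81],"jaw":0.06},{"offset":[0.132,0.271,0.02],"turn":[0,0,81],"jaw":0.06}])

```text
t: 12.9
eef_pos: [0.6178, 0.2872, 0.2909]
tool_rot: [-0.007, 1.0, 0.003, -0.001]
wrist_force: [-0.0, 0.1, -0.1]
finger_gap: 0.0598
```

```bash
python3 shot.py wrist w9; python3 shot.py top t9;python3 - <<'E'
from h import *
a=cv2.imread('pics/t9.png');crop(a,290,160,90,120,5,'pics/g2.png')
E
```

```text
12.9 [0.6178 0.2872 0.2909] [-6.8e-03  1.0e+00  2.9e-03 -8.0e-04]
12.95 [0.6179 0.2872 0.2911] [-7.1e-03  1.0e+00  2.9e-03 -7.0e-04]
```

View pics/w9.png

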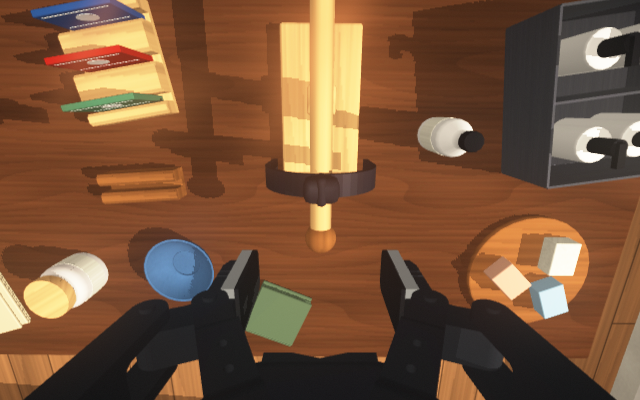

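View pics/g2.png

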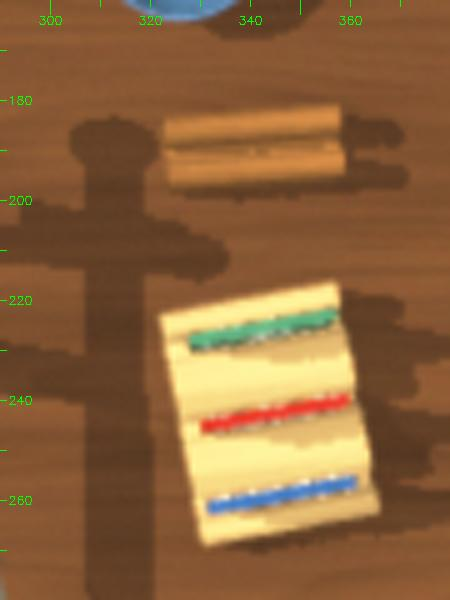

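Run:
```python
from h import *
import pickle
np.set_printoptions(precision=4,suppress=True)
a=cv2.imread('pics/w9.png');crop(a,255,140,130,120,5,'pics/g.png')
s=pickle.load(open('pics/w9.pkl','rb'))
for p,z in [((321,188),.175),((321,239),.138),((320.5,10),.138),((267,178),.07),((374,178),.07)]: print(ray('wrist',p,z,s))
```

```text
[0.6164 0.2903 0.175 ]
[0.6866 0.2918 0.138 ]
[0.4524 0.2876 0.138 ]
[0.6296 0.2203 0.07  ]
[0.6277 0.3616 0.07  ]
```

View pics/g.png

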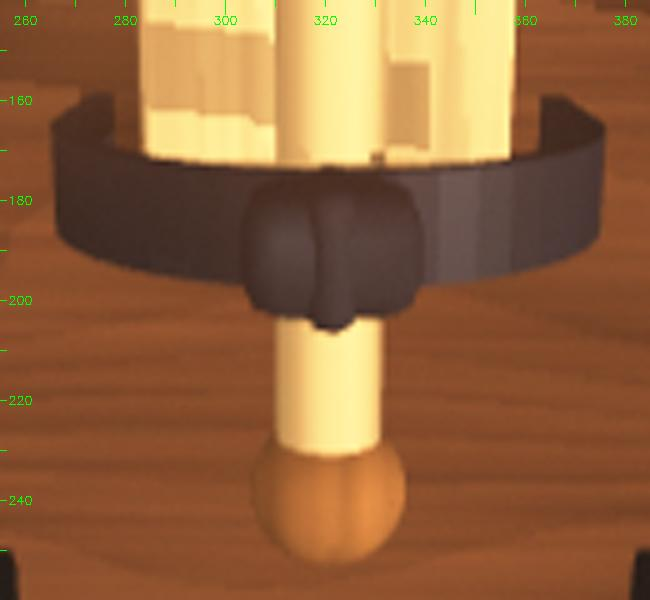

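>>> send_rows(series=[{"offset":[-0.001,0.003,-0.05],"turn":[0,0,0],"jaw":0.06},{"offset":[-0.001,0.003,-0.1],"turn":[0,0,0],"jaw":0.06},{"offset":[-0.001,0.003,-0.14],"turn":[0,0,0],"jaw":0.06},{"offset":[-0.001,0.003,-0.166],"turn":[0,0,0],"jaw":0.06},{"offset":[-0.001,0.003,-0.166],"turn":[0,0,0],"jaw":0.06},{"offset":[-0.001,0.003,-0.166],"turn":[0,0,0],"jaw":0.06}], grip_force=40)

```text
t: 13.75
eef_pos: [0.6176, 0.2907, 0.1264]
tool_rot: [-0.007, 1.0, 0.003, 0.0]
wrist_force: [0.9, 0.3, 0.7]
finger_gap: 0.0602
```

```bash
python3 shot.py wrist w10; python3 shot.py scene s10;python3 - <<'E'
from h import *
a=cv2.imread('pics/s10.png');crop(a,350,180,90,90,7,'pics/g.png')
E
```

```text
13.75 [0.6176 0.2907 0.1264] [-7.1e-03  1.0e+00  3.3e-03  1.0e-04]
13.8 [0.6178 0.2907 0.1268] [-7.1e-03  1.0e+00  3.5e-03  4.0e-04]
```

View pics/w10.png

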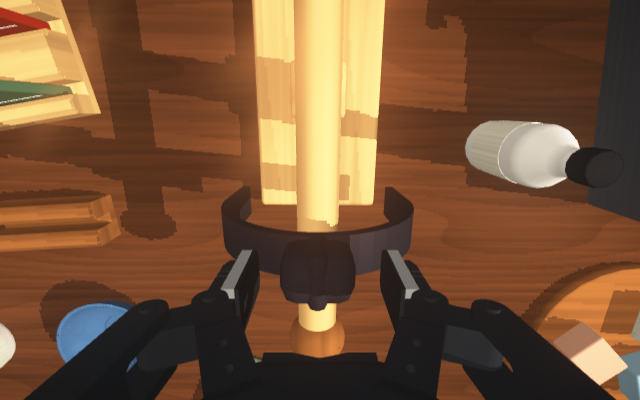

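View pics/g.png

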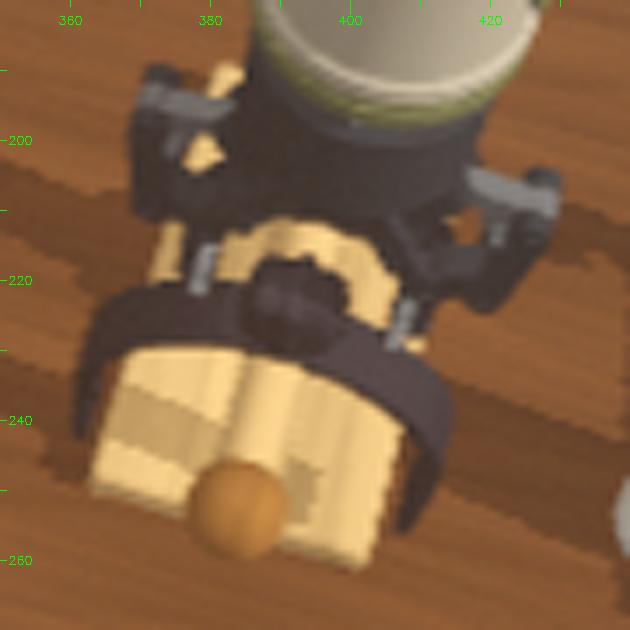

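>>> send_rows(series=[{"offset":[0,0,0],"turn":[0,0,0],"jaw":0.02},{"offset":[0,0,0],"turn":[0,0,0],"jaw":0.02},{"offset":[0,0,0],"turn":[0,0,0],"jaw":0.02},{"offset":[0,0,0],"turn":[0,0,0],"jaw":0.02},{"offset":[0,0,0],"turn":[0,0,0],"jaw":0.02}])

```text
t: 14.48
eef_pos: [0.6184, 0.291, 0.1284]
tool_rot: [-0.007, 1.0, 0.004, 0.001]
wrist_force: [-1.7, -0.6, 6.3]
finger_gap: 0.0353
```

>>> send_rows(series=[{"offset":[0,0,0.02],"turn":[0,0,0],"jaw":0.02},{"offset":[0,0,0.07],"turn":[0,0,0],"jaw":0.02},{"offset":[0,0,0.13],"turn":[0,0,0],"jaw":0.02},{"offset":[0,0,0.16],"turn":[0,0,0],"jaw":0.02},{"offset":[0,0,0.16],"turn":[0,0,0],"jaw":0.02}])

```text
t: 15.1
eef_pos: [0.6196, 0.2915, 0.2919]
tool_rot: [-0.007, 1.0, 0.005, 0.004]
wrist_force: [0.2, -0.6, -0.6]
finger_gap: 0.0352
```

```bash
python3 shot.py wrist w11; python3 shot.py scene s11
```

```text
15.1 [0.6196 0.2915 0.2919] [-0.007   1.      0.0054  0.0039]
15.15 [0.6187 0.2911 0.2897] [-0.007   1.      0.0046  0.0025]
```

View pics/w11.png

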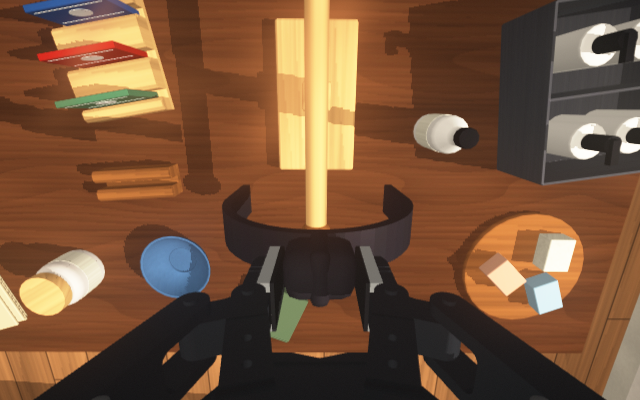

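View pics/s11.png

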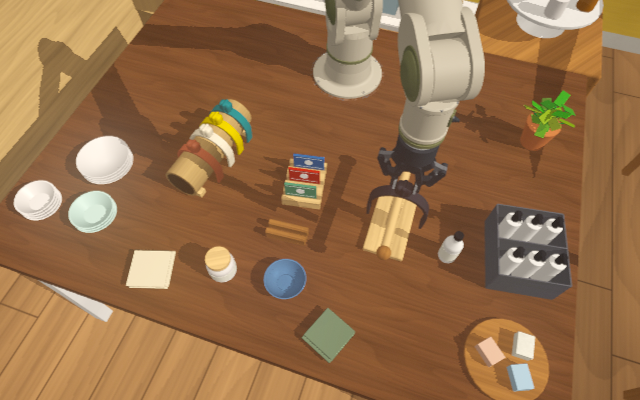

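>>> send_rows(series=[{"offset":[-0.005,-0.03,0],"turn":[0,0,0],"jaw":0.02},{"offset":[-0.01,-0.08,0],"turn":[0,0,-2],"jaw":0.02},{"offset":[-0.027,-0.586,0],"turn":[0,0,-8.3],"jaw":0.02},{"offset":[-0.027,-0.586,0],"turn":[0,0,-8.3],"jaw":0.02},{"offset":[-0.027,-0.586,0],"turn":[0,0,-8.3],"jaw":0.02},{"offset":[-0.027,-0.586,0],"turn":[0,0,-8.3],"jaw":0.02},{"offset":[-0.027,-0.586,0],"turn":[0,0,-8.3],"jaw":0.02},{"offset":[-0.027,-0.586,0],"turn":[0,0,-8.3],"jaw":0.02},{"offset":[-0.027,-0.586,0],"turn":[0,0,-8.3],"jaw":0.02},{"offset":[-0.027,-0.586,0],"turn":[0,0,-8.3],"jaw":0.02},{"offset":[-0.027,-0.586,0],"turn":[0,0,-8.3],"jaw":0.02},{"offset":[-0.027,-0.586,0],"turn":[0,0,-8.3],"jaw":0.02}])

```text
t: 16.7
eef_pos: [0.5904, -0.295, 0.2866]
tool_rot: [0.066, 0.998, 0.005, 0.0]
wrist_force: [0.6, -0.0, -0.8]
finger_gap: 0.0348
```

```bash
python3 shot.py wrist w12; python3 shot.py scene s12;python3 shot.py top t12
python3 - <<'E'
from h import *
a=cv2.imread('pics/s12.png');crop(a,150,70,120,140,4,'pics/g.png')
E
```

```text
16.7 [ 0.5904 -0.295   0.2866] [6.590e-02 9.978e-01 4.500e-03 5.000e-04]
16.75 [ 0.591  -0.2936  0.287 ] [6.480e-02 9.979e-01 4.700e-03 8.000e-04]
16.8 [ 0.5913 -0.293   0.2874] [0.0642 0.9979 0.0047 0.001 ]
```

View pics/w12.png

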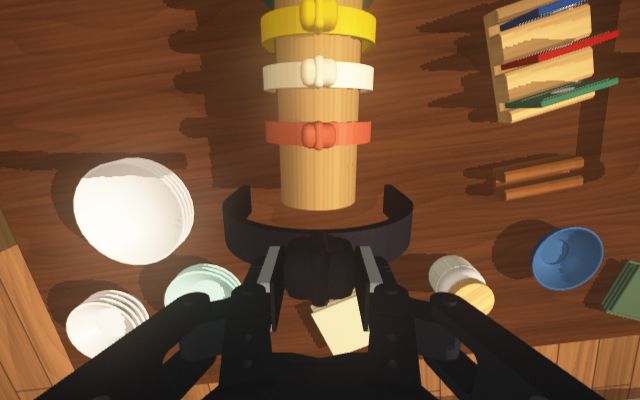

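View pics/g.png

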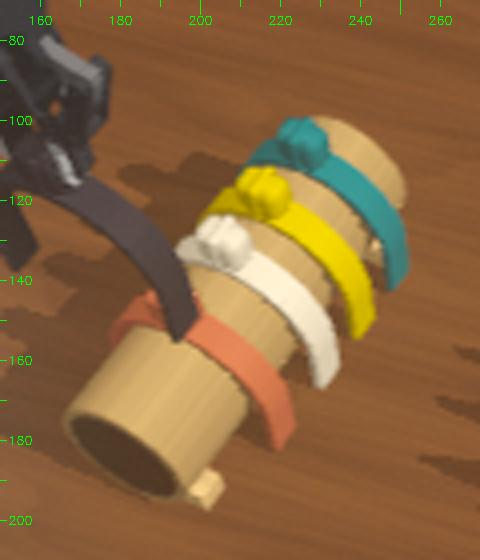

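View pics/t12.png

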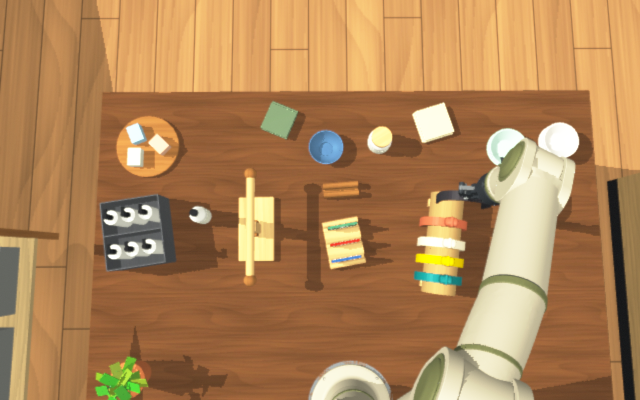

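Run:
```python
from h import *
import pickle
np.set_printoptions(precision=4,suppress=True)
s=pickle.load(open('pics/w12.pkl','rb'))
for p,z in [((318,134),.14),((318.5,72),.14),((320,14),.14),((318.2,209),.08),((281,200),.062),((355.5,200),.062),((277,60),.062),((359,60),.062)]: print(p,ray('wrist',p,z,s))
# terracotta legs tips
c=np.array([.4824,-.2823]);
for p,z in [((266,130),.06),((370.5,130),.06)]: print(p,ray('wrist',p,z,s))
```

```text
(318, 134) [ 0.5399 -0.2876  0.14  ]
(318.5, 72) [ 0.4812 -0.2793  0.14  ]
(320, 14) [ 0.4319 -0.2713  0.14  ]
(318.2, 209) [ 0.6397 -0.3004  0.08  ]
(281, 200) [ 0.626  -0.3495  0.062 ]
(355.5, 200) [ 0.6395 -0.249   0.062 ]
(277, 60) [ 0.4533 -0.3252  0.062 ]
(359, 60) [ 0.466  -0.2278  0.062 ]
(266, 130) [ 0.532  -0.3533  0.06  ]
(370.5, 130) [ 0.5496 -0.2206  0.06  ]
```

>>> send_rows(series=[{"offset":[0.001,-0.001,-0.04],"turn":[0,0,0],"jaw":0.02},{"offset":[0.001,-0.001,-0.08],"turn":[0,0,0],"jaw":0.02},{"offset":[0.001,-0.001,-0.12],"turn":[0,0,0],"jaw":0.02},{"offset":[0.001,-0.001,-0.16],"turn":[0,0,0],"jaw":0.02},{"offset":[0.001,-0.001,-0.185],"turn":[0,0,0],"jaw":0.02},{"offset":[0.001,-0.001,-0.194],"turn":[0,0,0],"jaw":0.02},{"offset":[0.001,-0.001,-0.194],"turn":[0,0,0],"jaw":0.02},{"offset":[0.001,-0.001,-0.194],"turn":[0,0,0],"jaw":0.02}])

```text
t: 17.85
eef_pos: [0.5933, -0.2939, 0.095]
tool_rot: [0.064, 0.998, 0.004, 0.002]
wrist_force: [-0.4, -0.7, -0.1]
finger_gap: 0.0352
```

>>> send_rows(series=[{"offset":[-0.001,0,-0.004],"turn":[0,0,0],"jaw":0.02},{"offset":[-0.001,0,-0.005],"turn":[0,0,0],"jaw":0.02},{"offset":[-0.001,0,-0.005],"turn":[0,0,0],"jaw":0.02}])

```text
t: 18.23
eef_pos: [0.5925, -0.294, 0.0905]
tool_rot: [0.064, 0.998, 0.004, 0.002]
wrist_force: [-1.2, 1.0, 3.1]
finger_gap: 0.035
```

Contact felt (3 N). I'll release and lift.

>>> send_rows(series=[{"offset":[0,0,0],"turn":[0,0,0],"jaw":0.06},{"offset":[0,0,0],"turn":[0,0,0],"jaw":0.06},{"offset":[0,0,0],"turn":[0,0,0],"jaw":0.06},{"offset":[0,0,0.02],"turn":[0,0,0],"jaw":0.06},{"offset":[0,0,0.06],"turn":[0,0,0],"jaw":0.06},{"offset":[0,0,0.12],"turn":[0,0,0],"jaw":0.06},{"offset":[-0.052,0.007,0.16],"turn":[0,0,0],"jaw":0.06},{"offset":[-0.052,0.007,0.16],"turn":[0,0,0],"jaw":0.06},{"offset":[-0.052,0.007,0.16],"turn":[0,0,0],"jaw":0.06}])

```text
t: 19.35
eef_pos: [0.5406, -0.2868, 0.2507]
tool_rot: [0.064, 0.998, 0.004, 0.003]
wrist_force: [0.3, -0.0, -0.2]
finger_gap: 0.0599
```

```bash
python3 shot.py wrist w13; python3 shot.py scene s13;python3 - <<'E'
from h import *
a=cv2.imread('pics/s13.png');crop(a,150,70,120,140,4,'pics/g.png')
E
```

```text
19.35 [ 0.5406 -0.2868  0.2507] [0.0638 0.9979 0.0043 0.0029]
19.4 [ 0.5408 -0.2866  0.2499] [0.0636 0.998  0.0044 0.0023]
```

View pics/w13.png

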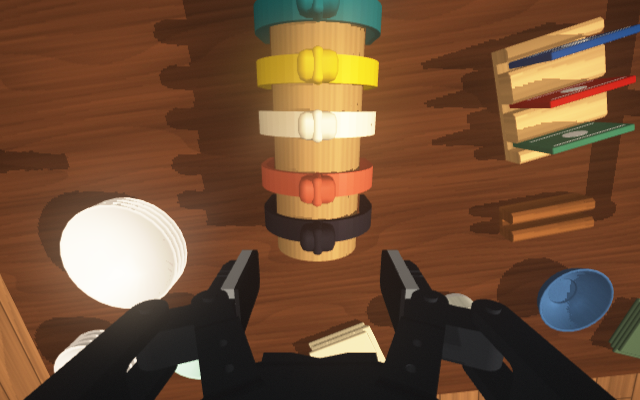

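View pics/g.png

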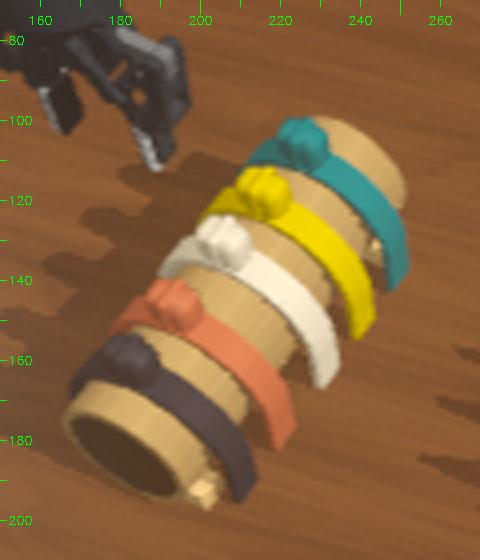

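Run:
```python
from h import *
import pickle
np.set_printoptions(precision=4,suppress=True)
s=pickle.load(open('pics/w13.pkl','rb'))
for p in [(318,238),(317.5,190),(318.5,125),(318.5,65),(320,4)]: print(p,ray('wrist',p,.135,s))
```

```text
(318, 238) [ 0.5928 -0.2931  0.135 ]
(317.5, 190) [ 0.5419 -0.287   0.135 ]
(318.5, 125) [ 0.4804 -0.2781  0.135 ]
(318.5, 65) [ 0.4297 -0.2716  0.135 ]
(320, 4) [ 0.3835 -0.2644  0.135 ]
```

>>> send_rows(series=[{"offset":[0.001,0,-0.06],"turn":[0,0,0],"jaw":0.06},{"offset":[0.001,0,-0.12],"turn":[0,0,0],"jaw":0.06},{"offset":[0.001,0,-0.16],"turn":[0,0,0],"jaw":0.06},{"offset":[0.001,0,-0.16],"turn":[0,0,0],"jaw":0.06},{"offset":[0.001,0,-0.16],"turn":[0,0,0],"jaw":0.06},{"offset":[0.001,0,-0.16],"turn":[0,0,0],"jaw":0.02},{"offset":[0.001,0,-0.16],"turn":[0,0,0],"jaw":0.02},{"offset":[0.001,0,-0.16],"turn":[0,0,0],"jaw":0.02},{"offset":[0.001,0,-0.16],"turn":[0,0,0],"jaw":0.02},{"offset":[0.001,0,-0.16],"turn":[0,0,0],"jaw":0.02}])

```text
t: 20.7
eef_pos: [0.543, -0.2871, 0.0913]
tool_rot: [0.064, 0.998, 0.004, 0.003]
wrist_force: [-0.6, 0.5, 8.3]
finger_gap: 0.0348
```

>>> send_rows(series=[{"offset":[0,0,0.02],"turn":[0,0,0],"jaw":0.02},{"offset":[0,0,0.08],"turn":[0,0,0],"jaw":0.02},{"offset":[0,0,0.14],"turn":[0,0,0],"jaw":0.02},{"offset":[0,0,0.2],"turn":[0,0,0],"jaw":0.02},{"offset":[0.005,0.03,0.205],"turn":[0,0,1],"jaw":0.02},{"offset":[0.09,0.578,0.205],"turn":[0,0,8.2],"jaw":0.02},{"offset":[0.09,0.578,0.205],"turn":[0,0,8.2],"jaw":0.02},{"offset":[0.09,0.578,0.205],"turn":[0,0,8.2],"jaw":0.02},{"offset":[0.09,0.578,0.205],"turn":[0,0,8.2],"jaw":0.02},{"offset":[0.09,0.578,0.205],"turn":[0,0,8.2],"jaw":0.02},{"offset":[0.09,0.578,0.205],"turn":[0,0,8.2],"jaw":0.02},{"offset":[0.09,0.578,0.205],"turn":[0,0,8.2],"jaw":0.02}])

```text
t: 22.2
eef_pos: [0.6151, 0.1771, 0.2973]
tool_rot: [-0.008, 1.0, 0.004, 0.004]
wrist_force: [0.8, -0.9, 0.1]
finger_gap: 0.0352
```

>>> send_rows(series=[{"offset":[0.009,0.06,0],"turn":[0,0,0],"jaw":0.02},{"offset":[0.018,0.1136,0],"turn":[0,0,0],"jaw":0.02},{"offset":[0.018,0.1136,0],"turn":[0,0,0],"jaw":0.02},{"offset":[0.018,0.1136,0],"turn":[0,0,0],"jaw":0.02},{"offset":[0.018,0.1136,0],"turn":[0,0,0],"jaw":0.02}])

```text
t: 22.82
eef_pos: [0.6334, 0.2887, 0.2979]
tool_rot: [-0.007, 1.0, 0.004, 0.004]
wrist_force: [-0.1, -0.6, -1.5]
finger_gap: 0.0348
```

```bash
python3 shot.py wrist w14
```

```text
22.825 [0.6334 0.2887 0.2979] [-0.0068  1.      0.0042  0.0042]
```

View pics/w14.png

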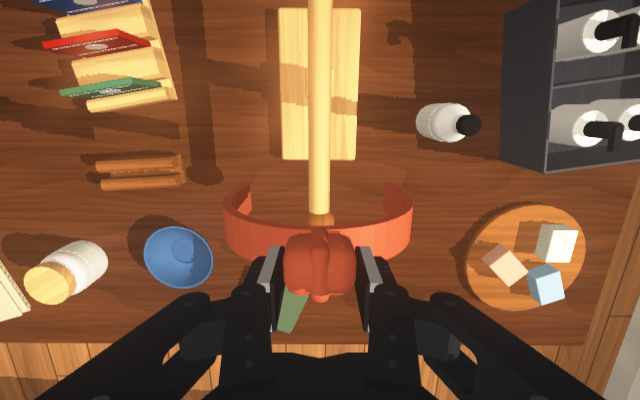

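>>> send_rows(series=[{"offset":[0,0.002,-0.04],"turn":[0,0,0],"jaw":0.02},{"offset":[0,0.002,-0.08],"turn":[0,0,0],"jaw":0.02},{"offset":[0,0.002,-0.12],"turn":[0,0,0],"jaw":0.02},{"offset":[0,0.002,-0.15],"turn":[0,0,0],"jaw":0.02},{"offset":[0,0.002,-0.164],"turn":[0,0,0],"jaw":0.02},{"offset":[0,0.002,-0.168],"turn":[0,0,0],"jaw":0.02},{"offset":[0,0.002,-0.17],"turn":[0,0,0],"jaw":0.02},{"offset":[0,0.002,-0.17],"turn":[0,0,0],"jaw":0.02}])

```text
t: 23.88
eef_pos: [0.6341, 0.291, 0.1294]
tool_rot: [-0.007, 1.0, 0.005, 0.005]
wrist_force: [-0.2, -1.0, 1.0]
finger_gap: 0.0348
```

>>> send_rows(series=[{"offset":[0,0,-0.0015],"turn":[0,0,0],"jaw":0.02},{"offset":[0,0,-0.0015],"turn":[0,0,0],"jaw":0.06},{"offset":[0,0,-0.0015],"turn":[0,0,0],"jaw":0.06},{"offset":[0,0,-0.001],"turn":[0,0,0],"jaw":0.06},{"offset":[0,0,0.02],"turn":[0,0,0],"jaw":0.06},{"offset":[0,0,0.06],"turn":[0,0,0],"jaw":0.06},{"offset":[0,0,0.12],"turn":[0,0,0],"jaw":0.06},{"offset":[-0.01,-0.02,0.16],"turn":[-0.6,0.6,0],"jaw":0.06},{"offset":[-0.03,-0.06,0.16],"turn":[-0.6,0.6,0],"jaw":0.06},{"offset":[-0.03,-0.06,0.16],"turn":[-0.6,0.6,0],"jaw":0.06}])

```text
t: 25.12
eef_pos: [0.6037, 0.2274, 0.2905]
tool_rot: [-0.005, 1.0, -0.001, 0.0]
wrist_force: [0.4, -0.0, 0.7]
finger_gap: 0.06
```

```bash
python3 shot.py wrist w15;  python3 shot.py scene s15
python3 - <<'E'
from h import *
a=cv2.imread('pics/s15.png');crop(a,340,130,110,140,4,'pics/g.png')
E
```

```text
25.125 [0.6037 0.2274 0.2905] [-4.8e-03  1.0e+00 -1.0e-03  4.0e-04]
25.175 [0.6041 0.2296 0.2901] [-5.6e-03  1.0e+00 -4.0e-04  3.0e-04]
```

View pics/w15.png

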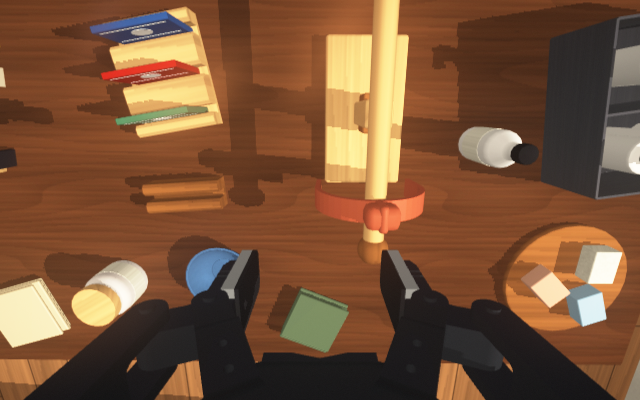

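View pics/g.png

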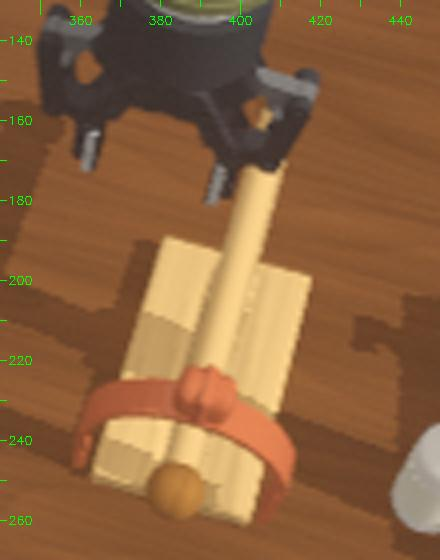

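>>> send_rows(series=[{"offset":[-0.005,-0.03,0],"turn":[0,0,-1],"jaw":0.06},{"offset":[-0.124,-0.508,0],"turn":[0,0,-8.4],"jaw":0.06},{"offset":[-0.124,-0.508,0],"turn":[0,0,-8.4],"jaw":0.06},{"offset":[-0.124,-0.508,0],"turn":[0,0,-8.4],"jaw":0.06},{"offset":[-0.124,-0.508,0],"turn":[0,0,-8.4],"jaw":0.06},{"offset":[-0.124,-0.508,0],"turn":[0,0,-8.4],"jaw":0.06},{"offset":[-0.124,-0.508,0],"turn":[0,0,-8.4],"jaw":0.06},{"offset":[-0.124,-0.508,0],"turn":[0,0,-8.4],"jaw":0.06},{"offset":[-0.124,-0.508,0],"turn":[0,0,-8.4],"jaw":0.06},{"offset":[-0.124,-0.508,0],"turn":[0,0,-8.4],"jaw":0.06},{"offset":[-0.124,-0.508,-0.03],"turn":[0,0,-8.4],"jaw":0.06},{"offset":[-0.124,-0.508,-0.03],"turn":[0,0,-8.4],"jaw":0.06}])

```text
t: 26.72
eef_pos: [0.4793, -0.2757, 0.2579]
tool_rot: [0.066, 0.998, 0.001, -0.002]
wrist_force: [1.2, 0.8, 0.9]
finger_gap: 0.0599
```

```bash
python3 shot.py wrist w16
```

```text
26.725 [ 0.4793 -0.2757  0.2579] [ 6.650e-02  9.978e-01  6.000e-04 -1.900e-03]
```

View pics/w16.png

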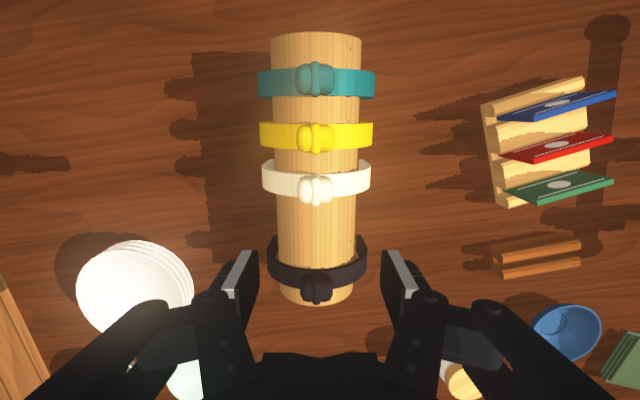

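Run:
```python
from h import *
import pickle
np.set_printoptions(precision=4,suppress=True)
s=pickle.load(open('pics/w16.pkl','rb'))
for p in [(318,286),(315.5,190),(315.5,137),(315.5,78)]: print(p,ray('wrist',p,.135,s))
print(ctrl.state()['eef_pos'],ctrl.state()['tool_rot'])
```

```text
(318, 286) [ 0.5901 -0.2912  0.135 ]
(315.5, 190) [ 0.4809 -0.279   0.135 ]
(315.5, 137) [ 0.4289 -0.2719  0.135 ]
(315.5, 78) [ 0.3766 -0.2647  0.135 ]
[ 0.48   -0.2761  0.2591] [ 0.0665  0.9978  0.0002 -0.001 ]
```

>>> send_rows(series=[{"offset":[0.001,-0.0025,-0.05],"turn":[0,0,0],"jaw":0.06},{"offset":[0.001,-0.0025,-0.11],"turn":[0,0,0],"jaw":0.06},{"offset":[0.001,-0.0025,-0.15],"turn":[0,0,0],"jaw":0.06},{"offset":[0.001,-0.0025,-0.169],"turn":[0,0,0],"jaw":0.06},{"offset":[0.001,-0.0025,-0.169],"turn":[0,0,0],"jaw":0.06},{"offset":[0.001,-0.0025,-0.169],"turn":[0,0,0],"jaw":0.06},{"offset":[0.001,-0.0025,-0.169],"turn":[0,0,0],"jaw":0.02},{"offset":[0.001,-0.0025,-0.169],"turn":[0,0,0],"jaw":0.02},{"offset":[0.001,-0.0025,-0.169],"turn":[0,0,0],"jaw":0.02},{"offset":[0.001,-0.0025,-0.169],"turn":[0,0,0],"jaw":0.02},{"offset":[0.001,-0.0025,-0.169],"turn":[0,0,0],"jaw":0.02}])

```text
t: 28.15
eef_pos: [0.4817, -0.2789, 0.0915]
tool_rot: [0.066, 0.998, -0.0, 0.0]
wrist_force: [-1.9, 0.9, 7.1]
finger_gap: 0.0351
```

>>> send_rows(series=[{"offset":[0,0,0.02],"turn":[0,0,0],"jaw":0.02},{"offset":[0,0,0.08],"turn":[0,0,0],"jaw":0.02},{"offset":[0,0,0.14],"turn":[0,0,0],"jaw":0.02},{"offset":[0,0,0.2],"turn":[0,0,0],"jaw":0.02},{"offset":[0.005,0.03,0.205],"turn":[0,0,1],"jaw":0.02},{"offset":[0.0843,0.5686,0.205],"turn":[0,0,8.4],"jaw":0.02},{"offset":[0.0843,0.5686,0.205],"turn":[0,0,8.4],"jaw":0.02},{"offset":[0.0843,0.5686,0.205],"turn":[0,0,8.4],"jaw":0.02},{"offset":[0.0843,0.5686,0.205],"turn":[0,0,8.4],"jaw":0.02},{"offset":[0.0843,0.5686,0.205],"turn":[0,0,8.4],"jaw":0.02},{"offset":[0.0843,0.5686,0.205],"turn":[0,0,8.4],"jaw":0.02},{"offset":[0.0843,0.5686,0.205],"turn":[0,0,8.4],"jaw":0.02}])

```text
t: 29.65
eef_pos: [0.5505, 0.1857, 0.2974]
tool_rot: [-0.007, 1.0, 0.0, 0.001]
wrist_force: [1.1, -0.2, -0.9]
finger_gap: 0.035
```

>>> send_rows(series=[{"offset":[0.0075,0.05,0],"turn":[0,0,0],"jaw":0.02},{"offset":[0.0155,0.104,0],"turn":[0,0,0],"jaw":0.02},{"offset":[0.0155,0.104,0],"turn":[0,0,0],"jaw":0.02},{"offset":[0.0155,0.104,0],"turn":[0,0,0],"jaw":0.02},{"offset":[0.0155,0.104,0],"turn":[0,0,0],"jaw":0.02},{"offset":[0.0155,0.104,-0.06],"turn":[0,0,0],"jaw":0.02},{"offset":[0.0155,0.104,-0.12],"turn":[0,0,0],"jaw":0.02},{"offset":[0.0155,0.104,-0.15],"turn":[0,0,0],"jaw":0.02},{"offset":[0.0155,0.104,-0.163],"turn":[0,0,0],"jaw":0.02},{"offset":[0.0155,0.104,-0.163],"turn":[0,0,0],"jaw":0.02}])

```text
t: 30.9
eef_pos: [0.5663, 0.289, 0.1346]
tool_rot: [-0.006, 1.0, -0.0, 0.001]
wrist_force: [0.0, 0.4, -0.5]
finger_gap: 0.0353
```

>>> send_rows(series=[{"offset":[0,0.001,-0.004],"turn":[0,0,0],"jaw":0.02},{"offset":[0,0.001,-0.0065],"turn":[0,0,0],"jaw":0.02},{"offset":[0,0.001,-0.0065],"turn":[0,0,0],"jaw":0.02},{"offset":[0,0.001,-0.0065],"turn":[0,0,0],"jaw":0.06},{"offset":[0,0.001,-0.0065],"turn":[0,0,0],"jaw":0.06},{"offset":[0,0.001,-0.006],"turn":[0,0,0],"jaw":0.06},{"offset":[0,0.001,0.02],"turn":[0,0,0],"jaw":0.06},{"offset":[0,0.001,0.07],"turn":[0,0,0],"jaw":0.06},{"offset":[0,0,0.13],"turn":[0,0,0],"jaw":0.06},{"offset":[-0.02,-0.04,0.16],"turn":[0,0,0],"jaw":0.06},{"offset":[-0.02,-0.06,0.16],"turn":[0,0,0],"jaw":0.06}])

```text
t: 32.28
eef_pos: [0.5464, 0.2278, 0.2973]
tool_rot: [-0.006, 1.0, 0.001, 0.003]
wrist_force: [0.3, 0.2, 0.4]
finger_gap: 0.0597
```

```bash
python3 shot.py wrist w17
```

```text
32.275 [0.5464 0.2278 0.2973] [-5.8e-03  1.0e+00  7.0e-04  2.6e-03]
```

View pics/w17.png

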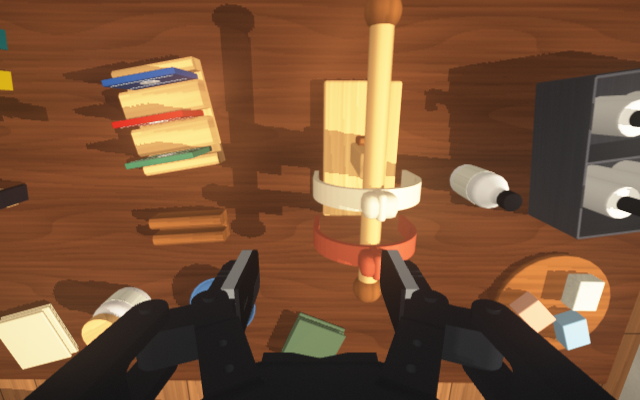

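>>> send_rows(series=[{"offset":[-0.005,-0.03,0],"turn":[0,0,-1],"jaw":0.06},{"offset":[-0.118,-0.5,0],"turn":[0,0,-8.3],"jaw":0.06},{"offset":[-0.118,-0.5,0],"turn":[0,0,-8.3],"jaw":0.06},{"offset":[-0.118,-0.5,0],"turn":[0,0,-8.3],"jaw":0.06},{"offset":[-0.118,-0.5,0],"turn":[0,0,-8.3],"jaw":0.06},{"offset":[-0.118,-0.5,0],"turn":[0,0,-8.3],"jaw":0.06},{"offset":[-0.118,-0.5,0],"turn":[0,0,-8.3],"jaw":0.06},{"offset":[-0.118,-0.5,0],"turn":[0,0,-8.3],"jaw":0.06},{"offset":[-0.118,-0.5,0],"turn":[0,0,-8.3],"jaw":0.06},{"offset":[-0.118,-0.5,0],"turn":[0,0,-8.3],"jaw":0.06},{"offset":[-0.118,-0.5,-0.04],"turn":[0,0,-8.3],"jaw":0.06},{"offset":[-0.118,-0.5,-0.04],"turn":[0,0,-8.3],"jaw":0.06}])

```text
t: 33.83
eef_pos: [0.4275, -0.2732, 0.253]
tool_rot: [0.067, 0.998, 0.001, -0.001]
wrist_force: [0.5, -0.3, 0.4]
finger_gap: 0.0602
```

```bash
python3 shot.py wrist w18
python3 - <<'E'
from h import *
a=cv2.imread('pics/w18.png');crop(a,240,60,160,130,4,'pics/g.png')
print(ctrl.state()['eef_pos'],ctrl.state()['tool_rot'])
E
```

```text
33.825 [ 0.4275 -0.2732  0.253 ] [ 6.730e-02  9.977e-01  6.000e-04 -1.300e-03]
[ 0.42841803 -0.27393906  0.25463465] [ 6.72879683e-02  9.97733589e-01  6.18537183e-05 -1.08756777e-04]
```

View pics/w18.png

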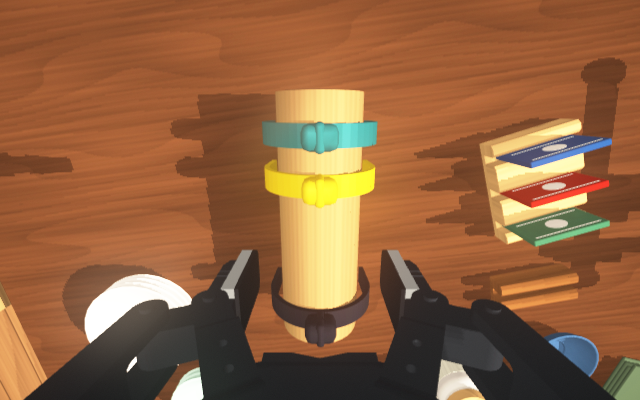

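>>> send_rows(series=[{"offset":[0.001,0.001,-0.05],"turn":[0,0,0],"jaw":0.06},{"offset":[0.001,0.001,-0.11],"turn":[0,0,0],"jaw":0.06},{"offset":[0.001,0.001,-0.15],"turn":[0,0,0],"jaw":0.06},{"offset":[0.001,0.001,-0.1645],"turn":[0,0,0],"jaw":0.06},{"offset":[0.001,0.001,-0.1645],"turn":[0,0,0],"jaw":0.06},{"offset":[0.001,0.001,-0.1645],"turn":[0,0,0],"jaw":0.06},{"offset":[0.001,0.001,-0.1645],"turn":[0,0,0],"jaw":0.02},{"offset":[0.001,0.001,-0.1645],"turn":[0,0,0],"jaw":0.02},{"offset":[0.001,0.001,-0.1645],"turn":[0,0,0],"jaw":0.02},{"offset":[0.001,0.001,-0.1645],"turn":[0,0,0],"jaw":0.02},{"offset":[0.001,0.001,-0.1645],"turn":[0,0,0],"jaw":0.02}])

```text
t: 35.25
eef_pos: [0.4301, -0.2733, 0.0915]
tool_rot: [0.067, 0.998, -0.0, 0.001]
wrist_force: [-1.6, 0.8, 10.5]
finger_gap: 0.0354
```

>>> send_rows(series=[{"offset":[0,0,0.02],"turn":[0,0,0],"jaw":0.02},{"offset":[0,0,0.08],"turn":[0,0,0],"jaw":0.02},{"offset":[0,0,0.14],"turn":[0,0,0],"jaw":0.02},{"offset":[0,0,0.2],"turn":[0,0,0],"jaw":0.02},{"offset":[0.005,0.03,0.21],"turn":[0,0,1],"jaw":0.02},{"offset":[0.07,0.562,0.21],"turn":[0,0,8.4],"jaw":0.02},{"offset":[0.07,0.562,0.21],"turn":[0,0,8.4],"jaw":0.02},{"offset":[0.07,0.562,0.21],"turn":[0,0,8.4],"jaw":0.02},{"offset":[0.07,0.562,0.21],"turn":[0,0,8.4],"jaw":0.02},{"offset":[0.07,0.562,0.21],"turn":[0,0,8.4],"jaw":0.02},{"offset":[0.07,0.562,0.21],"turn":[0,0,8.4],"jaw":0.02},{"offset":[0.07,0.562,0.21],"turn":[0,0,8.4],"jaw":0.02}])

```text
t: 36.75
eef_pos: [0.4881, 0.1928, 0.3024]
tool_rot: [-0.006, 1.0, 0.0, 0.002]
wrist_force: [1.9, -0.4, 0.5]
finger_gap: 0.0352
```

>>> send_rows(series=[{"offset":[0.006,0.05,0],"turn":[0,0,0],"jaw":0.02},{"offset":[0.0115,0.0965,0],"turn":[0,0,0],"jaw":0.02},{"offset":[0.0115,0.0965,0],"turn":[0,0,0],"jaw":0.02},{"offset":[0.0115,0.0965,0],"turn":[0,0,0],"jaw":0.02},{"offset":[0.0115,0.0965,0],"turn":[0,0,0],"jaw":0.02},{"offset":[0.0115,0.0965,-0.06],"turn":[0,0,0],"jaw":0.02},{"offset":[0.0115,0.0965,-0.12],"turn":[0,0,0],"jaw":0.02},{"offset":[0.0115,0.0965,-0.155],"turn":[0,0,0],"jaw":0.02},{"offset":[0.0115,0.0965,-0.168],"turn":[0,0,0],"jaw":0.02},{"offset":[0.0115,0.0965,-0.168],"turn":[0,0,0],"jaw":0.02}])

```text
t: 38.0
eef_pos: [0.4999, 0.2888, 0.1346]
tool_rot: [-0.005, 1.0, -0.0, 0.002]
wrist_force: [0.6, -0.0, -0.4]
finger_gap: 0.0348
```

>>> send_rows(series=[{"offset":[0,0,-0.004],"turn":[0,0,0],"jaw":0.02},{"offset":[0,0,-0.0065],"turn":[0,0,0],"jaw":0.02},{"offset":[0,0,-0.0065],"turn":[0,0,0],"jaw":0.02},{"offset":[0,0,-0.0065],"turn":[0,0,0],"jaw":0.06},{"offset":[0,0,-0.0065],"turn":[0,0,0],"jaw":0.06},{"offset":[0,0,-0.006],"turn":[0,0,0],"jaw":0.06},{"offset":[0,0,0.02],"turn":[0,0,0],"jaw":0.06},{"offset":[0,0,0.07],"turn":[0,0,0],"jaw":0.06},{"offset":[0,0,0.13],"turn":[0,0,0],"jaw":0.06},{"offset":[-0.02,-0.04,0.16],"turn":[0,0,0],"jaw":0.06},{"offset":[-0.02,-0.06,0.16],"turn":[0,0,0],"jaw":0.06}])

```text
t: 39.38
eef_pos: [0.4799, 0.2276, 0.297]
tool_rot: [-0.005, 1.0, 0.001, 0.003]
wrist_force: [-0.1, -0.8, -0.9]
finger_gap: 0.0597
```

```bash
python3 shot.py wrist w19
```

```text
39.375 [0.4799 0.2276 0.297 ] [-5.1e-03  1.0e+00  7.0e-04  3.3e-03]
```

View pics/w19.png

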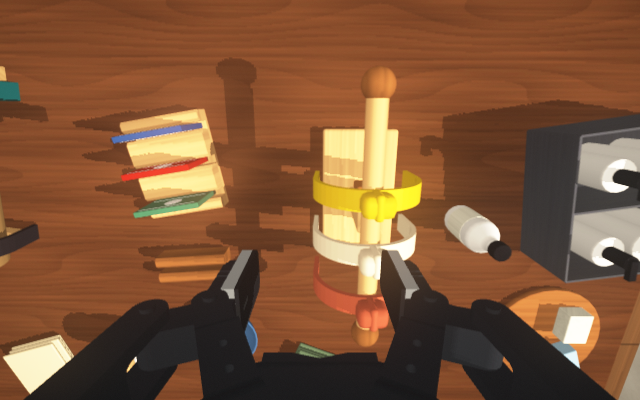

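>>> send_rows(series=[{"offset":[0,-0.03,0],"turn":[0,0,-1],"jaw":0.06},{"offset":[0,-0.09,0],"turn":[0,0,-3],"jaw":0.06},{"offset":[0,-0.15,0],"turn":[0,0,-5],"jaw":0.06},{"offset":[0,-0.21,0],"turn":[0,0,-7],"jaw":0.06},{"offset":[-0.015,-0.27,0],"turn":[0,0,-8.5],"jaw":0.06},{"offset":[-0.035,-0.325,0],"turn":[0,0,-8.5],"jaw":0.06},{"offset":[-0.055,-0.38,0],"turn":[0,0,-8.5],"jaw":0.06},{"offset":[-0.08,-0.44,0],"turn":[0,0,-8.5],"jaw":0.06},{"offset":[-0.101,-0.492,0],"turn":[0,0,-8.5],"jaw":0.06},{"offset":[-0.101,-0.492,-0.02],"turn":[0,0,-8.5],"jaw":0.06},{"offset":[-0.101,-0.492,-0.04],"turn":[0,0,-8.5],"jaw":0.06},{"offset":[-0.101,-0.492,-0.04],"turn":[0,0,-8.5],"jaw":0.06}])

```text
t: 40.92
eef_pos: [0.3782, -0.2667, 0.2536]
tool_rot: [0.07, 0.998, -0.0, 0.0]
wrist_force: [0.7, -0.9, 0.4]
finger_gap: 0.06
```

```bash
python3 shot.py wrist w20
python3 - <<'E'
from h import *
print(ctrl.state()['eef_pos'],ctrl.state()['tool_rot'])
E
```

```text
40.925 [ 0.3782 -0.2667  0.2536] [ 7.040e-02  9.975e-01 -0.000e+00  2.000e-04]
[ 0.37882886 -0.26694439  0.25457269] [ 7.02521546e-02  9.97528662e-01 -2.91654766e-04  1.05739126e-03]
```

View pics/w20.png

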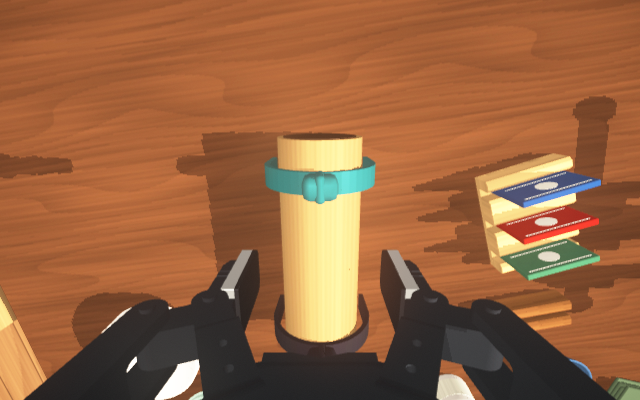

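>>> send_rows(series=[{"offset":[-0.0018,0.0007,-0.05],"turn":[0,0,0.3],"jaw":0.06},{"offset":[-0.0018,0.0007,-0.11],"turn":[0,0,0.3],"jaw":0.06},{"offset":[-0.0018,0.0007,-0.15],"turn":[0,0,0.3],"jaw":0.06},{"offset":[-0.0018,0.0007,-0.1645],"turn":[0,0,0.3],"jaw":0.06},{"offset":[-0.0018,0.0007,-0.1645],"turn":[0,0,0.3],"jaw":0.06},{"offset":[-0.0018,0.0007,-0.1645],"turn":[0,0,0.3],"jaw":0.06},{"offset":[-0.0018,0.0007,-0.1645],"turn":[0,0,0.3],"jaw":0.02},{"offset":[-0.0018,0.0007,-0.1645],"turn":[0,0,0.3],"jaw":0.02},{"offset":[-0.0018,0.0007,-0.1645],"turn":[0,0,0.3],"jaw":0.02},{"offset":[-0.0018,0.0007,-0.1645],"turn":[0,0,0.3],"jaw":0.02},{"offset":[-0.0018,0.0007,-0.1645],"turn":[0,0,0.3],"jaw":0.02}])

```text
t: 42.35
eef_pos: [0.3777, -0.2664, 0.0911]
tool_rot: [0.068, 0.998, -0.001, 0.002]
wrist_force: [0.5, 0.4, 7.1]
finger_gap: 0.0353
```

>>> send_rows(series=[{"offset":[0,0,0.02],"turn":[0,0,0],"jaw":0.02},{"offset":[0,0,0.08],"turn":[0,0,0],"jaw":0.02},{"offset":[0,0,0.14],"turn":[0,0,0],"jaw":0.02},{"offset":[0,0,0.2],"turn":[0,0,0],"jaw":0.02},{"offset":[0.02,0.03,0.21],"turn":[0,0,1],"jaw":0.02},{"offset":[0.05,0.085,0.21],"turn":[0,0,3],"jaw":0.02},{"offset":[0.08,0.14,0.21],"turn":[0,0,5],"jaw":0.02},{"offset":[0.1,0.2,0.21],"turn":[0,0,7],"jaw":0.02},{"offset":[0.1,0.26,0.21],"turn":[0,0,8.5],"jaw":0.02},{"offset":[0.1,0.32,0.21],"turn":[0,0,8.5],"jaw":0.02},{"offset":[0.09,0.38,0.21],"turn":[0,0,8.5],"jaw":0.02},{"offset":[0.08,0.44,0.21],"turn":[0,0,8.5],"jaw":0.02}])

```text
t: 43.85
eef_pos: [0.4571, 0.1753, 0.3018]
tool_rot: [-0.006, 1.0, -0.0, 0.003]
wrist_force: [1.1, -0.6, 0.1]
finger_gap: 0.0352
```

>>> send_rows(series=[{"offset":[-0.011,0.055,0],"turn":[0,0,0],"jaw":0.02},{"offset":[-0.023,0.1125,0],"turn":[0,0,0],"jaw":0.02},{"offset":[-0.023,0.1125,0],"turn":[0,0,0],"jaw":0.02},{"offset":[-0.023,0.1125,0],"turn":[0,0,0],"jaw":0.02},{"offset":[-0.023,0.1125,0],"turn":[0,0,0],"jaw":0.02},{"offset":[-0.023,0.1125,-0.06],"turn":[0,0,0],"jaw":0.02},{"offset":[-0.023,0.1125,-0.12],"turn":[0,0,0],"jaw":0.02},{"offset":[-0.023,0.1125,-0.155],"turn":[0,0,0],"jaw":0.02},{"offset":[-0.023,0.1125,-0.167],"turn":[0,0,0],"jaw":0.02},{"offset":[-0.023,0.1125,-0.167],"turn":[0,0,0],"jaw":0.02}])

```text
t: 45.1
eef_pos: [0.4345, 0.2873, 0.1351]
tool_rot: [-0.006, 1.0, -0.0, 0.003]
wrist_force: [-0.1, -0.2, 0.7]
finger_gap: 0.035
```

>>> send_rows(series=[{"offset":[0,0,-0.004],"turn":[0,0,0],"jaw":0.02},{"offset":[0,0,-0.007],"turn":[0,0,0],"jaw":0.02},{"offset":[0,0,-0.007],"turn":[0,0,0],"jaw":0.02},{"offset":[0,0,-0.007],"turn":[0,0,0],"jaw":0.06},{"offset":[0,0,-0.007],"turn":[0,0,0],"jaw":0.06},{"offset":[0,0,-0.0065],"turn":[0,0,0],"jaw":0.06},{"offset":[0,0,0.02],"turn":[0,0,0],"jaw":0.06},{"offset":[0,0,0.07],"turn":[0,0,0],"jaw":0.06},{"offset":[0,0,0.13],"turn":[0,0,0],"jaw":0.06},{"offset":[0.03,-0.05,0.16],"turn":[0,0,-5],"jaw":0.05},{"offset":[0.03,-0.1,0.16],"turn":[0,0,-15],"jaw":0.05},{"offset":[0.03,-0.14,0.16],"turn":[0,0,-25],"jaw":0.05}])

```text
t: 46.6
eef_pos: [0.4647, 0.145, 0.2956]
tool_rot: [0.214, 0.977, -0.001, 0.003]
wrist_force: [0.5, -0.2, -0.1]
finger_gap: 0.0502
```

```bash
python3 shot.py top t21; python3 shot.py scene s21;python3 - <<'E'
from h import *
print(ctrl.state()['eef_pos'],ctrl.state()['tool_rot'])
a=cv2.imread('pics/s21.png');crop(a,340,130,110,140,4,'pics/g.png')
a=cv2.imread('pics/t21.png');crop(a,215,160,170,130,4,'pics/g2.png')
E
```

```text
46.6 [0.4647 0.145  0.2956] [ 2.142e-01  9.768e-01 -7.000e-04  2.900e-03]
46.65 [0.4642 0.1398 0.2954] [ 0.2207  0.9753 -0.002   0.0027]
[0.46435267 0.14261153 0.29541629] [ 0.21567382  0.97646064 -0.00154021  0.00265493]
```

View pics/g.png

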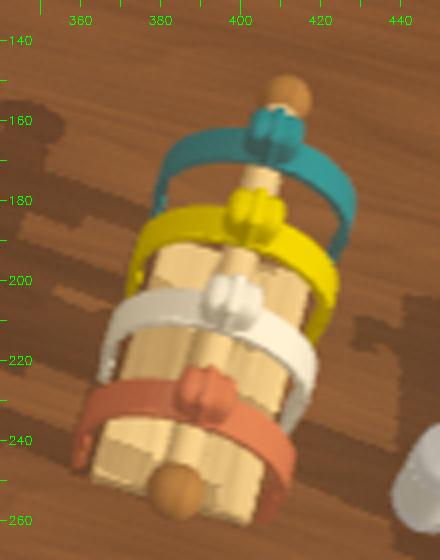

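View pics/g2.png

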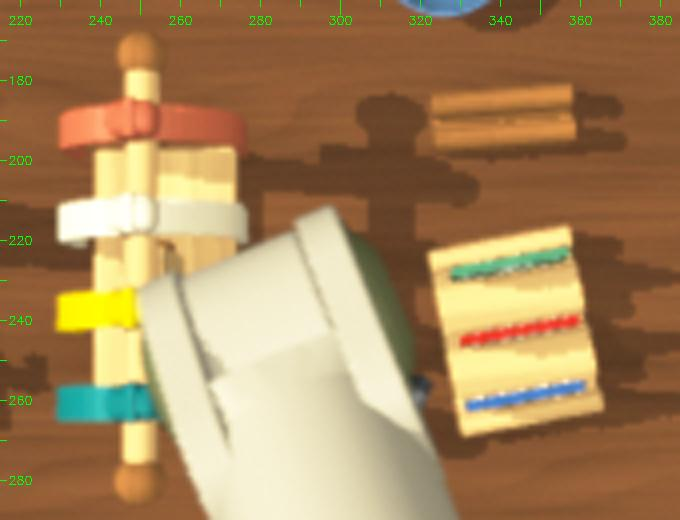

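>>> send_rows(series=[{"offset":[-0.005,-0.04,0],"turn":[0,0,-10],"jaw":0.025},{"offset":[-0.026,-0.13,-0.02],"turn":[0,0,-55.2],"jaw":0.025},{"offset":[-0.026,-0.13,-0.05],"turn":[0,0,-55.2],"jaw":0.025},{"offset":[-0.026,-0.13,-0.08],"turn":[0,0,-55.2],"jaw":0.025},{"offset":[-0.026,-0.13,-0.08],"turn":[0,0,-55.2],"jaw":0.025},{"offset":[-0.026,-0.13,-0.08],"turn":[0,0,-55.2],"jaw":0.025},{"offset":[-0.026,-0.13,-0.08],"turn":[0,0,-55.2],"jaw":0.025},{"offset":[-0.026,-0.13,-0.08],"turn":[0,0,-55.2],"jaw":0.025},{"offset":[-0.026,-0.13,-0.08],"turn":[0,0,-55.2],"jaw":0.025}])

```text
t: 47.82
eef_pos: [0.4384, 0.0127, 0.2156]
tool_rot: [0.643, 0.766, -0.002, 0.002]
wrist_force: [0.2, 0.4, -0.3]
finger_gap: 0.025
```

```bash
python3 shot.py wrist w22
python3 - <<'E'
from h import *
print(ctrl.state()['eef_pos'],ctrl.state()['tool_rot'])
E
```

```text
47.825 [0.4384 0.0127 0.2156] [ 0.6429  0.7659 -0.0024  0.0017]
[0.43845188 0.01268941 0.21559856] [ 0.64309014  0.76578487 -0.00236761  0.00173142]
```

View pics/w22.png

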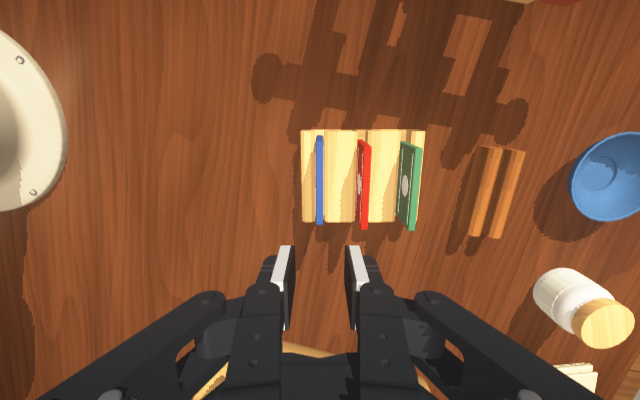

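Run:
```python
from h import *
import pickle
np.set_printoptions(precision=4,suppress=True)
a=cv2.imread('pics/w22.png');crop(a,295,120,135,115,5,'pics/g.png')
s=pickle.load(open('pics/w22.pkl','rb'))
for n,p in dict(blue=[(319.5,137),(320,224)],holder=[(503,150),(486,235)]).items():
    P=np.array([ray('wrist',q,.083 if n=='blue' else .034,s) for q in p]);d=P[0]-P[1];print(n,P[:,:2],P.mean(0)[:2],np.degrees(np.arctan2(d[1],d[0]))-90,np.hypot(*d[:2]))
```

```text
blue [[ 0.4294  0.0604]
 [ 0.4459 -0.0301]] [0.4376 0.0151] 10.347918382140591 0.09204211359132425
holder [[ 0.6421  0.0786]
 [ 0.6578 -0.0267]] [0.6499 0.0259] 8.499667313924363 0.10645466820789919
```

View pics/g.png

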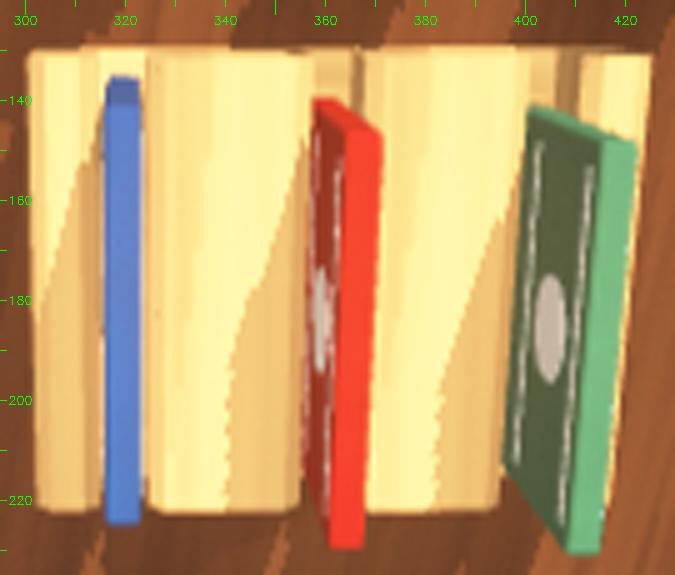

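>>> send_rows(series=[{"offset":[-0.0005,0.001,-0.06],"turn":[0,0,0],"jaw":0.025},{"offset":[-0.0005,0.001,-0.12],"turn":[0,0,0],"jaw":0.025},{"offset":[-0.0005,0.001,-0.16],"turn":[0,0,0],"jaw":0.025},{"offset":[-0.0005,0.001,-0.193],"turn":[0,0,0],"jaw":0.025},{"offset":[-0.0005,0.001,-0.193],"turn":[0,0,0],"jaw":0.025},{"offset":[-0.0005,0.001,-0.193],"turn":[0,0,0],"jaw":0.025},{"offset":[-0.0005,0.001,-0.193],"turn":[0,0,0],"jaw":0.0},{"offset":[-0.0005,0.001,-0.193],"turn":[0,0,0],"jaw":0.0},{"offset":[-0.0005,0.001,-0.193],"turn":[0,0,0],"jaw":0.0},{"offset":[-0.0005,0.001,-0.193],"turn":[0,0,0],"jaw":0.0}])

```text
t: 49.12
eef_pos: [0.4387, 0.0138, 0.024]
tool_rot: [0.643, 0.766, -0.001, 0.003]
wrist_force: [0.0, 0.2, 9.1]
finger_gap: 0.007
```

>>> send_rows(series=[{"offset":[0,0,0.01],"turn":[0,0,0],"jaw":0.0},{"offset":[0,0,0.025],"turn":[0,0,0],"jaw":0.0},{"offset":[0,0,0.05],"turn":[0,0,0],"jaw":0.0},{"offset":[0,0,0.09],"turn":[0,0,0],"jaw":0.0},{"offset":[0,0,0.15],"turn":[0,0,0],"jaw":0.0},{"offset":[0,0,0.17],"turn":[0,0,0],"jaw":0.0},{"offset":[0,0,0.17],"turn":[0,0,0],"jaw":0.0}])

```text
t: 50.0
eef_pos: [0.4395, 0.0143, 0.1963]
tool_rot: [0.643, 0.766, 0.001, 0.004]
wrist_force: [0.3, 0.9, -1.5]
finger_gap: 0.0072
```

```bash
python3 shot.py wrist w23; python3 shot.py scene s23; python3 shot.py top t23
python3 - <<'E'
from h import *
print(ctrl.state()['eef_pos'],ctrl.state()['tool_rot'])
a=cv2.imread('pics/s23.png');crop(a,255,130,80,120,5,'pics/g.png')
a=cv2.imread('pics/t23.png');crop(a,310,165,70,110,5,'pics/g2.png')
A=cv2.imread('pics/g.png');B=cv2.imread('pics/g2.png');cv2.imwrite('pics/g3.png',np.hstack([A[:550],B[:550]]))
E
```

```text
50.0 [0.4395 0.0143 0.1963] [0.6428 0.7661 0.0008 0.0037]
50.05 [0.4388 0.0143 0.195 ] [ 6.427e-01  7.661e-01 -2.000e-04  3.100e-03]
50.1 [0.4383 0.0141 0.1942] [ 0.6428  0.766  -0.001   0.0026]
[0.43804982 0.01398709 0.19363461] [ 0.6428471   0.76598955 -0.00159652  0.0022489 ]
```

View pics/w23.png

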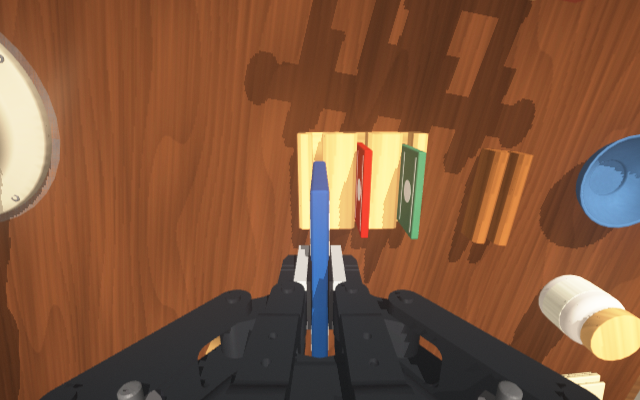

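View pics/g3.png

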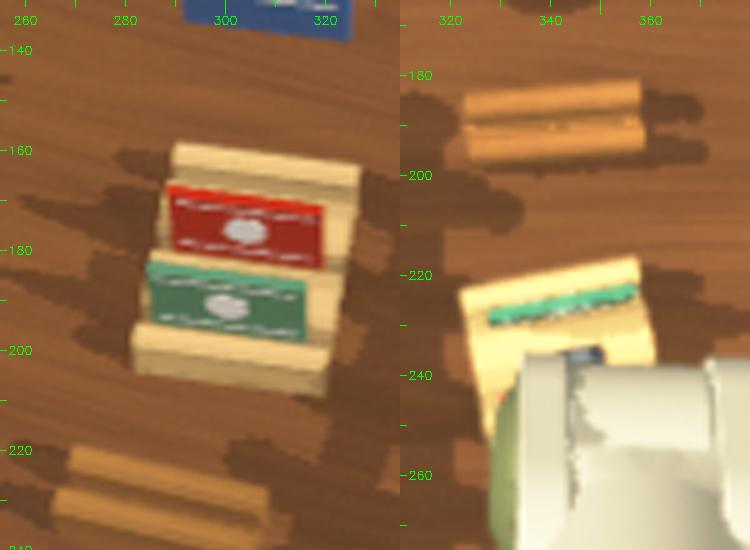

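>>> send_rows(series=[{"offset":[0.04,0.002,0],"turn":[0,0,0],"jaw":0.0},{"offset":[0.1,0.006,0],"turn":[0,0,-2],"jaw":0.0},{"offset":[0.16,0.009,0],"turn":[0,0,-4],"jaw":0.0},{"offset":[0.215,0.012,0],"turn":[0.1,0.4,-5.7],"jaw":0.0},{"offset":[0.215,0.012,-0.02],"turn":[0.1,0.4,-5.7],"jaw":0.0},{"offset":[0.215,0.012,-0.02],"turn":[0.1,0.4,-5.7],"jaw":0.0},{"offset":[0.215,0.012,-0.02],"turn":[0.1,0.4,-5.7],"jaw":0.0},{"offset":[0.215,0.012,-0.02],"turn":[0.1,0.4,-5.7],"jaw":0.0}])

```text
t: 51.15
eef_pos: [0.6529, 0.0259, 0.1743]
tool_rot: [0.68, 0.733, -0.003, -0.001]
wrist_force: [-0.4, 0.4, -1.7]
finger_gap: 0.0071
```

```bash
python3 shot.py wrist w24; python3 shot.py scene s24;  python3 - <<'E'
from h import *
print(ctrl.state()['eef_pos'],ctrl.state()['tool_rot'])
a=cv2.imread('pics/s24.png');crop(a,255,170,80,80,7,'pics/g.png')
E
```

```text
51.15 [0.6529 0.0259 0.1743] [ 0.6802  0.733  -0.003  -0.0009]
51.2 [0.653  0.026  0.1744] [ 0.6802  0.733  -0.0029 -0.0009]
[0.65305577 0.02605395 0.17443419] [ 0.68016759  0.73305085 -0.00279044 -0.00084445]
```

View pics/w24.png

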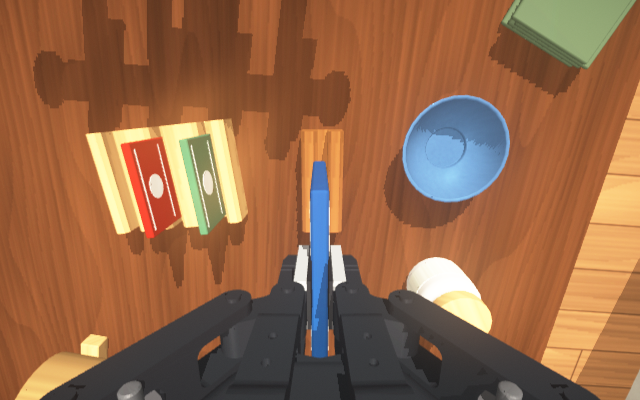

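View pics/g.png

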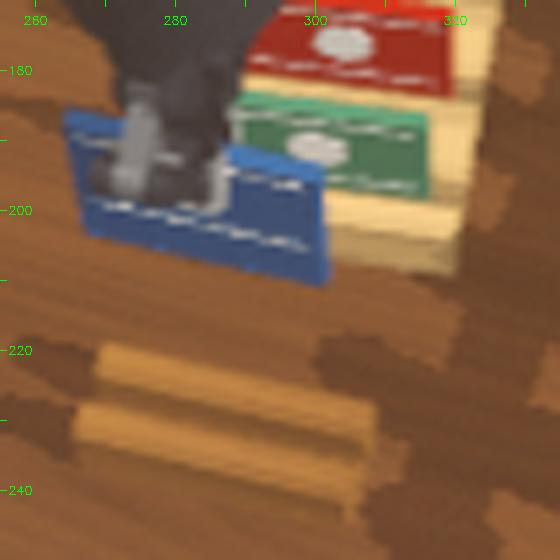

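Run:
```python
from h import *
a=cv2.imread('pics/w24.png');crop(a,285,120,75,120,5,'pics/g.png')
```

```text
(no output)
```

View pics/g.png

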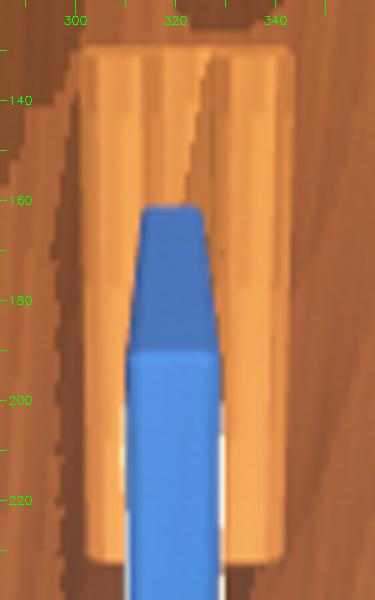

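Run:
```python
from h import *
import pickle
np.set_printoptions(precision=4,suppress=True)
s=pickle.load(open('pics/w24.pkl','rb'))
P=np.array([ray('wrist',p,.034,s) for p in [(302,130),(343.5,130),(341.5,232.5),(303,232.5)]])
print(P, P.mean(0)); a=(P[0]+P[1])/2;b=(P[2]+P[3])/2;d=a-b;print(np.degrees(np.arctan2(d[1],d[0]))-90,np.linalg.norm(d))
# blue sign lower edge midpoint & ends: bottom z = tcp-.016
zb=s['eef_pos'][2]-.016
print(ray('wrist',(319.3,161.5),zb,s), ray('wrist',(320,190.5),zb+.075,s))
# scene: holder slot ends / sign bottom corners
s2=pickle.load(open('pics/s24.pkl','rb'))
for p in [(267.5,203.5),(302,210.5)]: print('scene bottom',ray('scene',p,zb))
for p in [(263,187),(301.5,193.5)]: print('scene top',ray('scene',p,zb+.075))
```

```text
[[ 0.6298  0.0794  0.034 ]
 [ 0.6715  0.0826  0.034 ]
 [ 0.6802 -0.0283  0.034 ]
 [ 0.6374 -0.0316  0.034 ]] [0.6547 0.0255 0.034 ]
4.196678760464792 0.11125542017238728
[0.6488 0.0691 0.1583] [0.6494 0.0696 0.2333]
scene bottom [ 0.6602 -0.0174  0.1583]
scene bottom [0.651  0.0707 0.1583]
scene top [ 0.6598 -0.0217  0.2333]
scene top [0.6471 0.07   0.2333]
```

>>> send_rows(series=[{"offset":[0.0015,0.001,-0.05],"turn":[0,0,0],"jaw":0.0},{"offset":[0.0015,0.001,-0.09],"turn":[0,0,0],"jaw":0.0},{"offset":[0.0015,0.001,-0.11],"turn":[0,0,0],"jaw":0.0},{"offset":[0.0015,0.001,-0.12],"turn":[0,0,0],"jaw":0.0},{"offset":[0.0015,0.001,-0.13],"turn":[0,0,0],"jaw":0.0},{"offset":[0.0015,0.001,-0.13],"turn":[0,0,0],"jaw":0.0},{"offset":[0.0015,0.001,-0.13],"turn":[0,0,0],"jaw":0.0}])

```text
t: 52.12
eef_pos: [0.6551, 0.027, 0.0452]
tool_rot: [0.68, 0.733, -0.002, -0.0]
wrist_force: [-0.1, 0.2, -0.8]
finger_gap: 0.0073
```

```bash
python3 shot.py wrist w25; python3 shot.py scene s25
python3 - <<'E'
from h import *
a=cv2.imread('pics/w25.png');crop(a,270,120,100,120,4,'pics/g.png')
a=cv2.imread('pics/s25.png');crop(a,255,190,70,60,6,'pics/g2.png')
A=cv2.imread('pics/g.png');B=cv2.imread('pics/g2.png');cv2.imwrite('pics/g3.png',np.hstack([A[:360],B[:360,:390]]))
E
```

```text
52.125 [0.6551 0.027  0.0452] [ 6.802e-01  7.331e-01 -2.400e-03 -5.000e-04]
52.175 [0.6551 0.027  0.0453] [ 6.802e-01  7.331e-01 -2.300e-03 -4.000e-04]
```

View pics/g3.png

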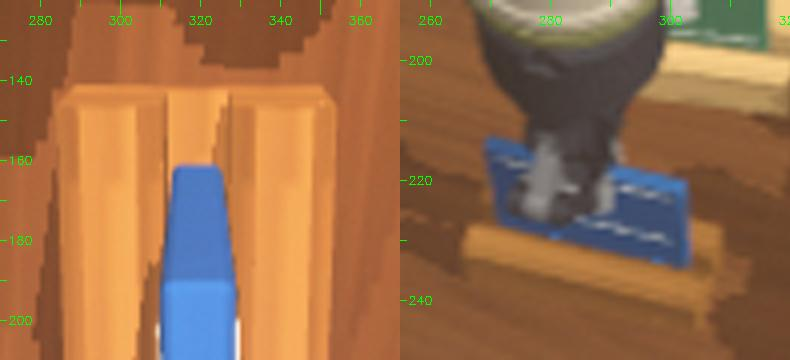

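>>> send_rows(series=[{"offset":[0,0,-0.006],"turn":[0,0,0],"jaw":0.0},{"offset":[0,0,-0.012],"turn":[0,0,0],"jaw":0.0},{"offset":[0,0,-0.018],"turn":[0,0,0],"jaw":0.0},{"offset":[0,0,-0.0215],"turn":[0,0,0],"jaw":0.0},{"offset":[0,0,-0.0225],"turn":[0,0,0],"jaw":0.0},{"offset":[0,0,-0.0225],"turn":[0,0,0],"jaw":0.0}])

```text
t: 52.98
eef_pos: [0.6551, 0.0273, 0.0241]
tool_rot: [0.68, 0.733, -0.002, -0.001]
wrist_force: [-4.9, 0.5, 15.9]
finger_gap: 0.0072
```

>>> send_rows(series=[{"offset":[0,0,0],"turn":[0,0,0],"jaw":0.03},{"offset":[0,0,0],"turn":[0,0,0],"jaw":0.03},{"offset":[0,0,0],"turn":[0,0,0],"jaw":0.03},{"offset":[0,0,0.03],"turn":[0,0,0],"jaw":0.03},{"offset":[0,0,0.09],"turn":[0,0,0],"jaw":0.03},{"offset":[0,0,0.15],"turn":[0,0,0],"jaw":0.03},{"offset":[0,0,0.2],"turn":[0,0,0],"jaw":0.03},{"offset":[0,0,0.2],"turn":[0,0,0],"jaw":0.03},{"offset":[0,0,0.2],"turn":[0,0,0],"jaw":0.03}])

```text
t: 54.1
eef_pos: [0.6546, 0.0275, 0.2234]
tool_rot: [0.68, 0.733, -0.002, -0.001]
wrist_force: [-0.4, 0.3, -0.3]
finger_gap: 0.03
```

```bash
python3 shot.py wrist w26; python3 shot.py scene s26
python3 - <<'E'
from h import *
a=cv2.imread('pics/w26.png');crop(a,270,110,100,130,4,'pics/g.png')
a=cv2.imread('pics/s26.png');crop(a,255,190,70,70,6,'pics/g2.png')
A=cv2.imread('pics/g.png');B=cv2.imread('pics/g2.png');cv2.imwrite('pics/g3.png',np.hstack([A[:420],B[:420,:390]]))
E
```

```text
54.1 [0.6546 0.0275 0.2234] [ 0.68    0.7332 -0.0021 -0.001 ]
54.15 [0.6543 0.0275 0.2227] [ 0.6801  0.7332 -0.0026 -0.0013]
```

View pics/g3.png

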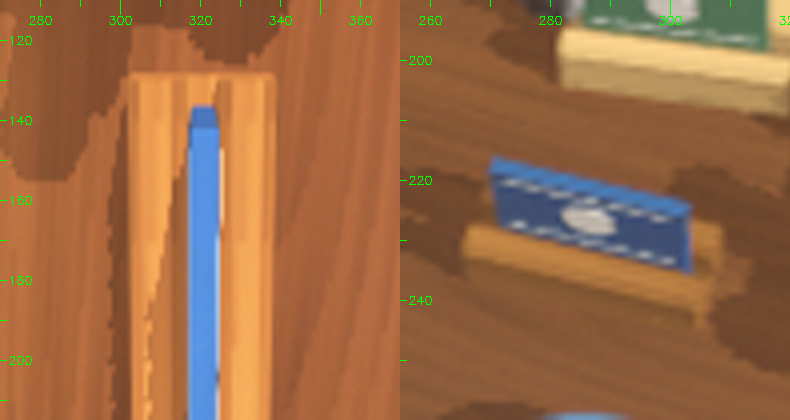

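View pics/w26.png

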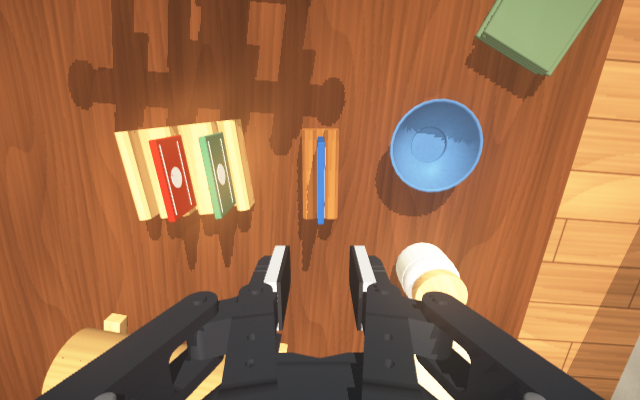

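Run:
```python
from h import *
import pickle
np.set_printoptions(precision=4,suppress=True)
a=cv2.imread('pics/w26.png');crop(a,285,120,75,115,5,'pics/g.png')
s=pickle.load(open('pics/w26.pkl','rb'))
P=np.array([ray('wrist',p,.083,s) for p in [(320.7,136.5),(321,223.5)]]);print(P,P.mean(0))
P=np.array([ray('wrist',p,.034,s) for p in [(303,128.5),(338.5,128.5),(337.5,219.5),(304,219.5)]]);print(P.mean(0))
```

```text
[[ 0.651   0.0763  0.083 ]
 [ 0.6585 -0.0176  0.083 ]] [0.6548 0.0294 0.083 ]
[0.655  0.0254 0.034 ]
```

View pics/g.png

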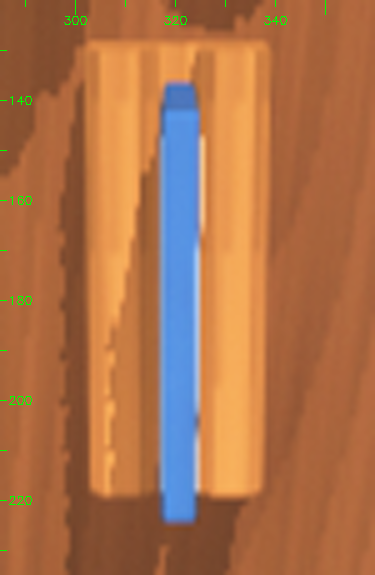

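>>> send_rows(series=[{"offset":[0,0,0.06],"turn":[0,0,0],"jaw":0.03},{"offset":[-0.05,-0.05,0.1],"turn":[0,0,0],"jaw":0.03},{"offset":[-0.1,-0.1,0.12],"turn":[0,0,0],"jaw":0.03},{"offset":[-0.15,-0.15,0.12],"turn":[0,0,0],"jaw":0.03},{"offset":[-0.15,-0.15,0.12],"turn":[0,0,0],"jaw":0.03},{"offset":[-0.15,-0.15,0.12],"turn":[0,0,0],"jaw":0.03}])

```text
t: 54.95
eef_pos: [0.502, -0.1248, 0.3421]
tool_rot: [0.682, 0.732, -0.003, -0.002]
wrist_force: [0.6, 0.7, 0.4]
finger_gap: 0.0306
```

```bash
python3 shot.py scene s27;python3 shot.py top t27
```

```text
54.95 [ 0.502  -0.1248  0.3421] [ 0.6817  0.7316 -0.0032 -0.002 ]
55.0 [ 0.5034 -0.1231  0.3419] [ 0.6808  0.7325 -0.003  -0.002 ]
```

View pics/s27.png

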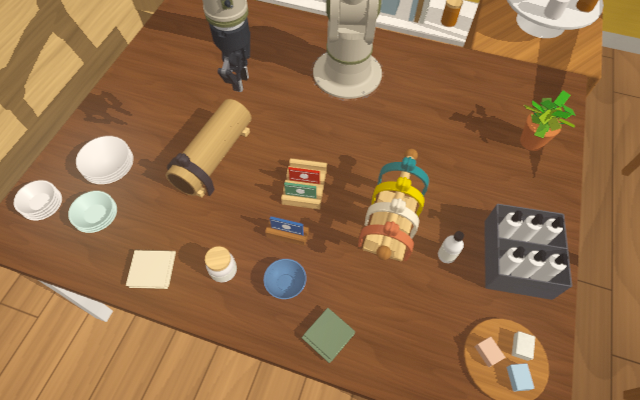

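View pics/t27.png

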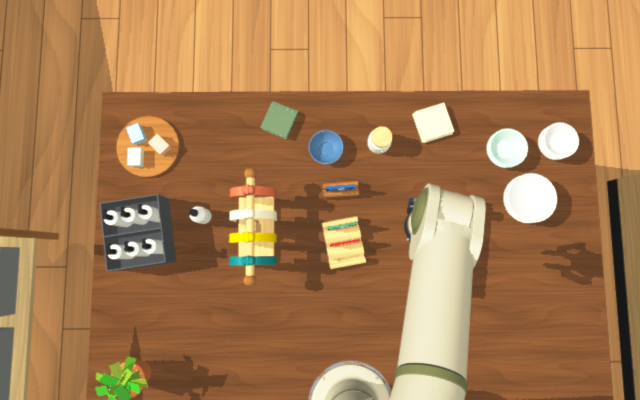

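All in place: four bands on the bar, charcoal on the roll, red and green in the rack, and blue in the holder.

```bash
python3 -c "
from plant import ctrl
print(ctrl.close_job())"
```

```text
the job is handed in; nothing more can be done
None
```

The changeover is done and handed in at about 55 s of the 210 s. I worked in the order asked:
1. **Red sign:** moved from the holder to the rack's middle slot.
2. **Charcoal headband:** moved from the bar to the free far end of the roll.
3. **New headbands:** all four (terracotta, cream, yellow, teal) were there. They now hang on the bar about 66 mm apart.
4. **Blue sign:** moved from the rack into the holder, after measuring the holder again.

**Last checks:**
- **Headbands:** the pictures show all four square across the bar with clear gaps, and the charcoal one seated on the roll.
- **Rack:** red and green stand in it.
- **Blue sign:** it bottomed out at the height expected for fully home, with a 16 N touch. Its centre is about 1 mm from the holder's middle.
- **Other goods:** the dish, candle and lotion look unmoved. I saw no sign that the holder had been knocked aside.

**What went wrong or disagreed:** my first grip on the red sign missed, because the fingertips sit about 35 mm short of the stated tool point. I worked with that offset from then on. The cameras differed from each other by about 3 mm, so I used the wrist camera for the final alignments.

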